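# Dig out the pencil case, restack the notebooks, right the glue bottles

## Robot

A 6-joint arm with a two-finger parallel gripper is mounted at the origin on the work surface. World frame = base frame: x ahead of the robot, y to its left, z up, the work surface at z = 0. Lengths are in m, angles in rad, forces in N, time in s.
With the tool pointing down it reaches from about 0.35 to 0.975 m from the base axis. Payload 4.9 kg.
Tool frame: the origin (TCP) lies at the very end of the fingers, on their centre line; the grasp point (between the pads) lies 19 mm behind it (pinch_z is the distance from the TCP to the grasp point, in m); z points along the fingers, y is the line along which they close (so a half turn about z gives the same grasp; the last joint's range is limited). The gripper opens to 85 mm and grips with 20 to 120 N. Pads are 22 mm wide; open, the fingers measure 114 mm over their backs; the gripper's body (76 mm by 85 mm) begins 54 mm behind the grasp point. The pads swing forward as they close: fully open they stand 13 mm farther back than shut.
Start: joints at [-0.119, 0.053, 1.613, -0, 1.476, -0.119], TCP at [0.625, 0, 0.231] pointing down, gripper open.
Joint ranges: [-3.01, 3.01], [-1.01, 2.22], [0.06, 2.58], [-1.02, 4.17], [0.09, 2.62], [-3.14, 3.14]. Speed limits (rad/s): [2.57, 2.57, 3.14, 3.14, 3.14, 3.14].

## Interface

Orientations are given as a unit quaternion [w, x, y, z].
In Python, from plant import * gives the robot as it stands. The module is installed in compiled form; this text tells all that it offers.
- The arm moves only by the tool play_rows, never from a script. Its arguments are lists of equal length, an entry for each row: "linear": the shift along the world's x, y, z in m, a list of three; "turn": the turn about the world's z in degrees. A call has 1 to 8 rows; each row shifts and turns the commanded pose from where the row before left it; what a row does not reach is not made up. A row lasts 1/8 s, in which the tool goes at most 62.5 mm and 10.7 degrees, less where a joint would pass 70% of its speed; a pose out of reach is approached as far as the arm can. A call is refused whole if a number of a shift passes 0.0625 or a number of a turn 10.7, either way. A call with a gripper value outside its range is refused whole. "hand" is the finger opening in m, from 0 to 0.0854, set as the call begins (left out, the last holds). The fingers move at their own pace and stop on an object; the grip force is fixed at half the most. Time passes only in rows, so rows that do not move let the fingers close. It gives the time, the measured TCP pose, the force, the opening and the grip force at its end, in the units of the state.
- state(): the state, without advancing time (a new reading comes with each control period).
- grab_frame(name): name is "scene" or "side" or "wrist"; returns the picture (384x512x3 uint8, red, green, blue); there is no depth.
- camera_info(name): a dict with "camera_matrix" (3x3 intrinsics, pixels), "origin" and "attitude" of the camera in the world; the wrist camera has in their place "mount" (4x4, takes a point from camera to tool coordinates, whose origin is the TCP and whose axes are the flange's). Camera axes: x right, y down, z forward; pixel columns grow to the right and rows downward; lengths in m; the calibration is good to about 2 mm. A picture is of the moment at which its call begins: read the wrist's pose just before it. camera_info takes no time and is no camera call.
- job_done(): hands the job in; it is judged then, once.
Trained networks look in the newest picture that a camera, given by its name, has taken for a name from the list of things; names that differ only in an ending like _2 or _b are one class to them, and where a whole thing is asked for, a point or a joint stands for the part that bears it (a point fixed in the world has none). Each returns a list of dicts, best first, with "p" (0 to 1); they miss things now and then, are a little off and sometimes report something else, mostly with a low value. They report only what shows in the picture. A call takes as long as a camera call. They do not tell look-alikes from the thing itself.
- trace(camera, thing): "region" (384x512 bool, what is visible of it) and "location" ([column, row] in pixels, amid what is visible of it).
The state is a dict: "time": time; "joint_pos": joint angles; "joint_vel": joint speeds; "joint_efforts": joint torques, N m; "tool_pos": TCP position; "tool_rot": TCP orientation; "contact_force": force on the tool from outside, world axes, zero at the start; "ft_torque": the same for the moment, N m; "gripper_width": opening from 0.0 (shut) to 1.0 (fully open); "grasp_force": force on a finger pad.
Only numpy, scipy, OpenCV 4.12 (cv2) and the standard library are available. Lean on these libraries where they do the work, as an engineer would, in place of code of your own. Each camera call takes 0.05 s, during which the arm holds its last target. There are 200 camera calls.

## Task

Get the desk ready for drawing: lift the two pocket notebooks off and set them aside clear of the stack before you move the clear pencil case, then lay the case flat in the empty pen tray, and only after that put the notebooks back on the middle of the sketch pad, the thick one below and the thin one centred crosswise on it. Stand every tipped glue bottle upright on its base in the long lane, with the ink jars left standing there too. Do not knock over an ink jar or disturb the bowl or the protractor.

Things in the scene. Friction and masses are not known exactly. Their poses are not given: they have to be found in the camera images.
- pad: large loose spiral sketch pad with dark blue covers, 150 x 210 x 14 mm, 0.5 kg, lying flat on the desk under the stack. Origin at the centre of its underside; x along the 150 mm side, y along the 210 mm side, z up.
- case: translucent pencil case with clip-on lid (the lid stays shut), a flat box 190 x 60 x 24 mm, about 0.15 kg, lying on the sketch pad, along its long side, under the notebooks. Origin at the centre of its underside; x along its 190 mm length, y across its 60 mm width, z up.
- note_a: thick pocket spiral notebook, grey cover, 110 x 64 x 16 mm, about 0.12 kg, lying crosswise on the pencil case. Origin at the centre of its underside; x along its 110 mm length, y across its 64 mm width, z up.
- note_b: thin pocket spiral notebook, black cover, 100 x 60 x 10 mm, about 0.07 kg, lying crosswise on top of the thick one. Origin at the centre of its underside; x along its 100 mm length, y across its 60 mm width, z up.
- pen_tray: shallow empty wooden pen tray fixed to the desk beyond the other side of the free middle of the desk, across from the sketch pad; inside 206 x 76 mm, floor 4 mm thick, rims 5 mm thick reaching 12 mm above the desk. Origin at the centre of its underside on the desk; x along its length, y across, z up.
- lane: long narrow wooden lane (a tray for bottles) fixed on the desk behind the stack and pen tray, running left to right; inside 410 x 60 mm, floor 4 mm thick, rims 5 mm thick reaching 10 mm above the desk. Origin at the centre of its underside on the desk; x along the lane, y across it, z up.
- glue_1: square white glue bottle: body 40 x 40 x 60 mm, grey cap 20 mm wide, 14 mm high, 74 mm in all, about 0.12 kg. Starts lying on a flat side in the lane, cap to either end; two or three are present. Origin on its long axis 37 mm from the base; x from base to cap (up when standing), y, z square to its sides. Its mass centre is 32 mm from the base: leaning under 15 deg it rocks upright.
- glue_2: square white glue bottle: body 40 x 40 x 60 mm, grey cap 20 mm wide, 14 mm high, 74 mm in all, about 0.12 kg. Starts lying on a flat side in the lane, cap to either end; two or three are present. Origin on its long axis 37 mm from the base; x from base to cap (up when standing), y, z square to its sides. Its mass centre is 32 mm from the base: leaning under 15 deg it rocks upright.
- glue_3: square white glue bottle: body 40 x 40 x 60 mm, grey cap 20 mm wide, 14 mm high, 74 mm in all, about 0.12 kg. Starts lying on a flat side in the lane, cap to either end; two or three are present. Origin on its long axis 37 mm from the base; x from base to cap (up when standing), y, z square to its sides. Its mass centre is 32 mm from the base: leaning under 15 deg it rocks upright.
- jar_1: squat dark ink jar, round, 40 mm wide, 46 mm high, 0.2 kg, standing loose in the lane. Origin at the centre of its underside, z up.
- jar_2: squat dark ink jar, round, 40 mm wide, 46 mm high, 0.2 kg, standing loose in the lane. Origin at the centre of its underside, z up.
- bowl: empty green bowl, 120 mm wide, 55 mm high, beyond the left end of the lane; leave alone. Origin at the centre of its underside.
- protractor: flat black plastic protractor, about 120 x 65 x 3 mm, lying beyond the right end of the lane; leave alone. Origin near its middle, on the underside.
Things that resemble listed ones, but are neither listed nor needed, are in the scene too. What is shaped like the jar_1 but blue or pink is not meant. There is more than one size of the case; the job needs the larger.

How it is judged:
By the outcome, as a careful person would: the job done as asked, in the order asked, and still so for the second after the job is handed in, with the robot touching nothing.
Of glue_1, glue_2, glue_3 only 2 to 3 are there at a start; the rules pass over those that are not, and their reading is None.
At some moment in a run one of glue_1, glue_2, glue_3 may be knocked a few centimetres aside while the robot is not near it.
Once in a run the grip may slacken for a moment while it holds something.
It also fails if it takes over 210 s, if anything falls off the work surface, if the arm or the gripper's body presses on something with over 40 N, if the wrist force passes 120 N, or if a joint passes its speed limit or range.

## Working session

There is one attempt and no reset: what is moved stays moved. The work goes in short steps, Python scripts to look and compute and a tool call to move; the robot and the scene stay as the last step left them, time stands still between calls to the robot, and variables do not carry over. Pictures are saved under pics/ and viewed, at most 14 in all, crops included, and the job is handed in when it is done.

Besides the shell and the picture viewer there is one more tool, called after ">>>" as name([rows], argument=value, ...), one row to a line, values as JSON. play_rows: Moves the arm, as the interface text tells. Its arguments: {"type":"object","properties":{"linear":{"type":"array","items":{"type":"array","items":{"type":"number"}}},"turn":{"type":"array","items":{"type":"number"}},"hand":{"type":"number"}},"required":["linear","turn"]}

```bash
mkdir -p pics; cat > h.py <<'E'
from plant import *
import numpy as np, cv2
def R(q):
    w,x,y,z=q; return np.array([[1-2*(y*y+z*z),2*(x*y-z*w),2*(x*z+y*w)],[2*(x*y+z*w),1-2*(x*x+z*z),2*(y*z-x*w)],[2*(x*z-y*w),2*(y*z+x*w),1-2*(x*x+y*y)]])
def cam(name):
    c=camera_info(name);K=np.array(c["camera_matrix"])
    if name=="wrist":
        s=state();M=np.array(c["mount"]);r=R(s["tool_rot"]);return K,r@M[:3,:3],r@M[:3,3]+np.array(s["tool_pos"])
    a=np.array(c["attitude"]); return K,(a if a.shape==(3,3) else R(a)),np.array(c["origin"])
def w(C,uv,z):
    K,r,o=C; d=(np.c_[np.atleast_2d(uv),np.ones(len(np.atleast_2d(uv)))]@np.linalg.inv(K).T)@r.T
    return o+d*((z-o[2])/d[:,2])[:,None]
def px(C,p):
    K,r,o=C; q=(np.atleast_2d(p)-o)@r@K.T; return q[:,:2]/q[:,2:]
def shot(name,f):
    C=cam(name);im=np.array(grab_frame(name));cv2.imwrite("pics/"+f+".png",im[:,:,::-1]);return C,im
E
python3 - <<'E'
from h import *
for n in("scene","side","wrist"):
    C,im=shot(n,n+"0"); print(n,C[0][0,0],C[1].round(2).tolist(),C[2].round(3))
cv2.imwrite("pics/a.png",cv2.resize(cv2.imread("pics/scene0.png"),(800,600)))
C=cam("scene")
for t,z in(("pad",.014),("case",.038),("note_a",.054),("note_b",.064),("pen_tray",.012),("lane",.01),("glue_1",.04),("jar_1",.046)):
    for d in trace("scene",t)[:6]:
        m=np.argwhere(d["region"])[:,::-1].astype(np.float32)
        if len(m)<5: continue
        r=cv2.minAreaRect(m);print(t,round(d["p"],2),np.round(d["location"]),len(m),w(C,cv2.boxPoints(r),z)[:,:2].round(3).tolist(),w(C,d["location"],z)[0].round(3))
print(state()["tool_rot"],state()["time"])
E
```

```text
scene 427.3864583376798 [[0.65, 0.5, -0.57], [0.76, -0.41, 0.5], [0.01, -0.76, -0.65]] [ 1.266 -0.526  0.793]
side 387.6480997234279 [[0.92, -0.28, 0.26], [-0.38, -0.7, 0.61], [0.01, -0.66, -0.75]] [ 0.298 -0.706  1.   ]
wrist 290.4718303708767 [[1.0, 0.0, -0.0], [0.0, -0.96, -0.28], [-0.0, 0.28, -0.96]] [0.625 0.072 0.372]
pad 0.63 [268. 167.] 990 [[0.396, 0.117], [0.387, 0.412], [0.56, 0.315], [0.552, 0.056]] [0.504 0.193 0.014]
case 0.79 [313. 133.] 331 [[0.501, 0.345], [0.428, 0.49], [0.482, 0.487], [0.55, 0.345]] [0.482 0.414 0.038]
case 0.62 [259. 159.] 557 [[0.446, 0.121], [0.444, 0.345], [0.53, 0.297], [0.525, 0.087]] [0.479 0.179 0.038]
case 0.31 [267. 169.] 1050 [[0.385, 0.129], [0.543, 0.321], [0.666, 0.194], [0.524, 0.022]] [0.534 0.162 0.038]
note_a 0.83 [273. 150.] 362 [[0.438, 0.185], [0.422, 0.317], [0.496, 0.283], [0.507, 0.158]] [0.491 0.225 0.054]
note_a 0.67 [272. 156.] 189 [[0.459, 0.137], [0.407, 0.195], [0.52, 0.248], [0.566, 0.188]] [0.509 0.205 0.054]
note_b 0.83 [273. 150.] 362 [[0.449, 0.175], [0.434, 0.306], [0.506, 0.272], [0.517, 0.149]] [0.501 0.215 0.0
[... 648 characters left out ...]
], [0.687, -0.099], [0.673, -0.177]] [ 0.64  -0.125  0.04 ]
jar_1 0.86 [235. 226.] 324 [[0.615, -0.048], [0.64, -0.019], [0.703, -0.071], [0.68, -0.099]] [ 0.666 -0.062  0.046]
jar_1 0.74 [249. 276.] 402 [[0.757, -0.12], [0.782, -0.091], [0.838, -0.139], [0.814, -0.167]] [ 0.807 -0.135  0.046]
jar_1 0.71 [269. 251.] 336 [[0.74, -0.042], [0.765, -0.012], [0.816, -0.059], [0.792, -0.087]] [ 0.781 -0.052  0.046]
jar_1 0.59 [273. 206.] 267 [[0.625, 0.081], [0.649, 0.11], [0.709, 0.053], [0.687, 0.026]] [0.671 0.062 0.046]
jar_1 0.35 [295. 195.] 493 [[0.632, 0.115], [0.652, 0.2], [0.723, 0.152], [0.703, 0.073]] [0.676 0.136 0.046]
[2.12964910e-05 7.07108701e-01 7.07104861e-01 3.32597452e-06] 0.55
```

View pics/a.png

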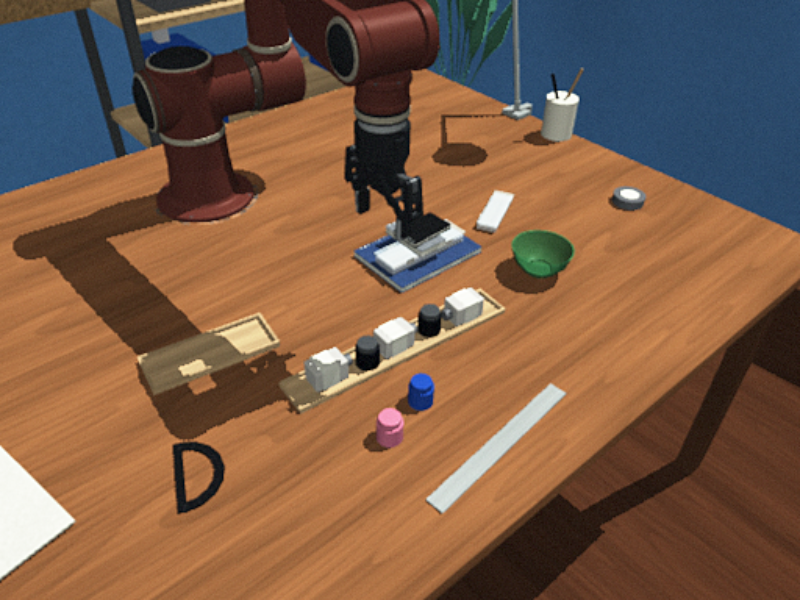

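View pics/wrist0.png

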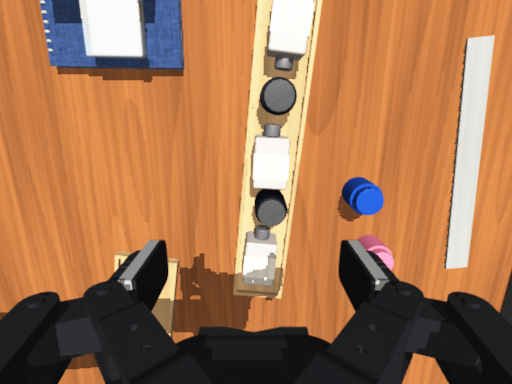

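>>> play_rows([
  [-0.02,0.03,0.03],
  [-0.02,0.03,0.02],
  [-0.02,0.03,0.02],
  [-0.02,0.03,0.02],
  [-0.02,0.03,0.02],
  [-0.02,0.03,0.02],
  [-0.015,0.01,0.0],
  [0,0,0],
], turn=[0,0,0,0,0,0,0,0])

```text
time: 1.55
tool_pos: [0.4893, 0.1901, 0.3607]
tool_rot: [0.0, 0.707, 0.708, -0.0]
contact_force: [0.4, -0.7, -0.6]
gripper_width: 1.003
grasp_force: 0.0
```

```bash
python3 - <<'E'
from h import *
C,im=shot("wrist","w1"); print(state()["tool_pos"],state()["time"])
for t,z in(("pad",.014),("case",.038),("note_a",.054),("note_b",.064),("glue_1",.03),("jar_1",.046)):
    for d in trace("wrist",t)[:4]:
        m=np.argwhere(d["region"])[:,::-1].astype(np.float32)
        if len(m)<5: continue
        r=cv2.minAreaRect(m);b=w(C,cv2.boxPoints(r),z)[:,:2];print(t,round(d["p"],2),np.round(d["location"]),len(m),b.round(3).tolist(),b.mean(0).round(3),[np.linalg.norm(b[i]-b[i+1]).round(3) for i in(0,1)])
E
```

```text
[0.48971049 0.18953288 0.36013869] 1.6
pad 0.68 [220. 108.] 5705 [[0.397, 0.328], [0.546, 0.328], [0.554, 0.116], [0.385, 0.116]] [0.47  0.222] [np.float64(0.149), np.float64(0.212)]
pad 0.56 [338. 200.] 3464 [[0.589, -0.178], [0.631, 0.235], [0.701, 0.223], [0.675, -0.197]] [0.649 0.021] [np.float64(0.416), np.float64(0.071)]
pad 0.53 [264. 108.] 2142 [[0.451, 0.316], [0.512, 0.317], [0.515, 0.12], [0.447, 0.119]] [0.481 0.218] [np.float64(0.061), np.float64(0.197)]
case 0.84 [254.   9.] 713 [[0.462, 0.405], [0.501, 0.422], [0.52, 0.389], [0.481, 0.371]] [0.491 0.397] [np.float64(0.043), np.float64(0.038)]
case 0.81 [267. 114.] 2123 [[0.453, 0.314], [0.512, 0.314], [0.515, 0.125], [0.449, 0.125]] [0.482 0.219] [np.float64(0.059), np.float64(0.189)]
note_a 0.78 [217. 136.] 1368 [[0.41, 0.186], [0.414, 0.25], [0.522, 0.248], [0.522, 0.185]] [0.467 0.217] [np.float64(0.064), np.float64(0.108)]
note_a 0.78 [242. 132.] 2798 [[0.44, 0.278], [0.501, 0.28], [0.507, 0.178], [0.441, 0.175]] [0.472 0.228] [np.float64(0.061), np.float64(0.103)]
note_b 0.78 [217. 136.] 1368 [[0.412, 0.188], [0.4
[... 425 characters left out ...]
09], [0.628, 0.069], [0.67, 0.049], [0.645, -0.031]] [0.636 0.02 ] [np.float64(0.083), np.float64(0.047)]
glue_1 0.67 [326. 313.] 949 [[0.606, -0.156], [0.609, -0.066], [0.66, -0.073], [0.659, -0.163]] [ 0.634 -0.115] [np.float64(0.09), np.float64(0.052)]
jar_1 0.74 [400. 269.] 410 [[0.722, -0.001], [0.737, 0.02], [0.785, -0.026], [0.769, -0.048]] [ 0.753 -0.014] [np.float64(0.026), np.float64(0.066)]
jar_1 0.66 [344. 213.] 629 [[0.613, 0.097], [0.639, 0.127], [0.679, 0.088], [0.654, 0.057]] [0.646 0.092] [np.float64(0.039), np.float64(0.056)]
jar_1 0.54 [335. 280.] 387 [[0.612, -0.015], [0.636, -0.004], [0.661, -0.064], [0.636, -0.075]] [ 0.636 -0.04 ] [np.float64(0.026), np.float64(0.065)]
```

View pics/w1.png

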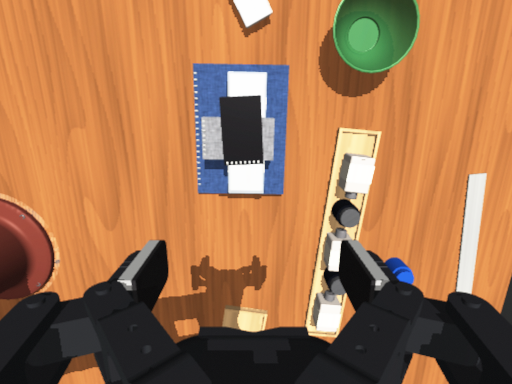

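>>> play_rows([
  [-0.0085,0.0365,-0.03],
  [-0.008,0.037,-0.03],
  [0,0,-0.06],
  [0,0,-0.06],
  [0,0,-0.06],
  [0,0,-0.05],
  [0,0,-0.024],
  [0,0,0],
], turn=[0,0,0,0,0,0,0,0])

```text
time: 2.9
tool_pos: [0.4717, 0.2624, 0.0445]
tool_rot: [-0.001, 0.707, 0.707, -0.003]
contact_force: [0.6, -1.0, 0.6]
gripper_width: 0.998
grasp_force: 0.0
```

>>> play_rows([
  [0,0,0],
  [0,0,0],
  [0,0,0],
  [0,0,0],
  [0,0,0],
], turn=[0,0,0,0,0], hand=0.03)

```text
time: 3.52
tool_pos: [0.475, 0.2641, 0.0499]
tool_rot: [0.001, 0.707, 0.707, 0.002]
contact_force: [-2.4, -0.3, 5.9]
gripper_width: 0.681
grasp_force: 63.3
```

>>> play_rows([
  [0,0,0.01],
  [0,0,0.02],
  [0,0,0.03],
  [0,0,0.02],
  [0,0,0],
], turn=[0,0,0,0,0])

```text
time: 4.15
tool_pos: [0.4751, 0.2641, 0.1302]
tool_rot: [0.001, 0.707, 0.707, 0.002]
contact_force: [0.4, 0.5, -0.7]
gripper_width: 0.681
grasp_force: 64.4
```

```bash
python3 - <<'E'
from h import *
C,im=shot("wrist","w2"); _,i2=shot("side","s2")
cv2.imwrite("pics/b.png",np.hstack([im,cv2.resize(i2[60:260,100:367],(512,384))])[:,:,::-1][:, ::1]); b=cv2.imread("pics/b.png"); cv2.imwrite("pics/b.png",cv2.resize(b,(800,300)))
E
```

```text
(no output)
```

View pics/b.png

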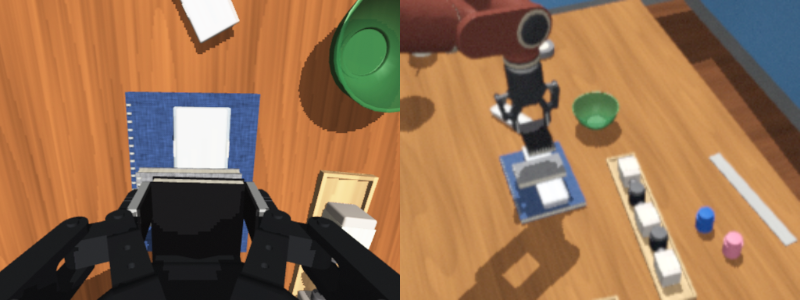

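>>> play_rows([
  [0.005,-0.049,0],
  [0,-0.049,0],
  [0,-0.049,0],
  [0,-0.049,0],
  [0,-0.049,0],
  [0,-0.049,0],
  [0,0,-0.04],
  [0,0,-0.04],
], turn=[0,0,0,0,0,0,0,0])

```text
time: 5.25
tool_pos: [0.4778, -0.0312, 0.0454]
tool_rot: [-0.0, 0.708, 0.706, -0.0]
contact_force: [0.0, -0.1, -1.3]
gripper_width: 0.681
grasp_force: 64.4
```

>>> play_rows([
  [0,0,-0.02],
  [0,0,-0.01],
  [0,0,-0.005],
  [0,0,0],
], turn=[0,0,0,0])

```text
time: 5.75
tool_pos: [0.4787, -0.0305, 0.0125]
tool_rot: [0.0, 0.707, 0.707, 0.0]
contact_force: [0.6, -0.3, -0.3]
gripper_width: 0.683
grasp_force: 64.4
```

>>> play_rows([
  [0,0,-0.004],
  [0,0,-0.003],
  [0,0,0],
], turn=[0,0,0])

```text
time: 6.12
tool_pos: [0.4784, -0.0305, 0.0052]
tool_rot: [-0.0, 0.707, 0.707, -0.0]
contact_force: [-0.2, -0.5, -0.9]
gripper_width: 0.683
grasp_force: 64.4
```

>>> play_rows([
  [0,0,-0.003],
  [0,0,-0.002],
  [0,0,0],
], turn=[0,0,0])

```text
time: 6.5
tool_pos: [0.4782, -0.0304, 0.0]
tool_rot: [-0.0, 0.707, 0.707, -0.0]
contact_force: [-0.4, 0.2, -1.2]
gripper_width: 0.684
grasp_force: 64.4
```

>>> play_rows([
  [0,0,0],
  [0,0,0],
  [0,0,0],
], turn=[0,0,0], hand=0.0854)

```text
time: 6.88
tool_pos: [0.4787, -0.0305, 0.0005]
tool_rot: [0.0, 0.707, 0.707, 0.0]
contact_force: [0.7, -0.5, -0.4]
gripper_width: 1.002
grasp_force: 0.0
```

>>> play_rows([
  [0,0,0.05],
  [0,0,0.06],
  [0,0,0.06],
  [0,0.03,0.05],
  [0,0.03,0.05],
  [0,0.03,0],
  [0,0.03,0],
  [0,0,0],
], turn=[0,0,0,0,0,0,0,0])

```text
time: 7.88
tool_pos: [0.4783, 0.0908, 0.2704]
tool_rot: [0.0, 0.706, 0.708, 0.0]
contact_force: [-1.1, -0.0, 0.1]
gripper_width: 0.998
grasp_force: 0.0
```

```bash
cat > m.py <<'E'
from h import *
import sys
def meas(cm,items):
    C=cam(cm)
    for t,z in items:
        for d in trace(cm,t)[:4]:
            m=np.argwhere(d["region"])[:,::-1].astype(np.float32)
            if len(m)<5: continue
            b=w(C,cv2.boxPoints(cv2.minAreaRect(m)),z)[:,:2]
            P=w(C,m,z)[:,:2].astype(np.float32);r=cv2.minAreaRect(P)
            print(t,round(d["p"],2),np.round(d["location"]),len(m),"ctr",np.round(r[0],3),"size",np.round(r[1],3),"ang",round(r[2],1))
E
python3 - <<'E'
from m import *
C,im=shot("wrist","w3"); print(state()["tool_pos"],state()["time"])
meas("wrist",(("case",.038),("note_a",.054),("pad",.014)))
meas("wrist",(("note_b",.010),))
E
```

```text
[0.47830482 0.08984586 0.2702259 ] 7.925
case 0.8 [258. 100.] 3709 ctr [0.48  0.201] size [0.155 0.059] ang 88.8
note_a 0.64 [252. 258.] 2337 ctr [ 0.478 -0.04 ] size [0.093 0.055] ang 88.2
pad 0.83 [223.  91.] 6752 ctr [0.469 0.201] size [0.169 0.151] ang 90.0
note_b 0.64 [252. 258.] 2337 ctr [ 0.478 -0.066] size [0.104 0.061] ang 88.0
```

View pics/w3.png

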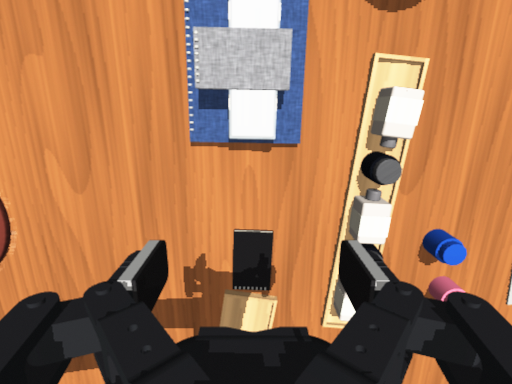

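>>> play_rows([
  [-0.0065,0.0155,-0.01],
  [-0.0065,0.0155,-0.01],
  [-0.0065,0.0155,-0.01],
  [-0.0065,0.0155,-0.01],
  [-0.0065,0.0155,-0.02],
  [-0.0065,0.0155,-0.02],
  [-0.0065,0.016,-0.02],
  [-0.0065,0.016,-0.02],
], turn=[10,10,10,10,10,10,10,10])

```text
time: 9.12
tool_pos: [0.4266, 0.2142, 0.1497]
tool_rot: [0.0, 0.085, 0.996, -0.0]
contact_force: [-0.1, -0.4, -0.2]
gripper_width: 0.995
grasp_force: 0.0
```

>>> play_rows([
  [0,0,-0.02],
  [0,0,-0.04],
  [0,0,-0.04],
  [0,0,-0.02],
  [0,0,0],
], turn=[10,0,0,0,0])

```text
time: 9.75
tool_pos: [0.4251, 0.2133, 0.0284]
tool_rot: [-0.002, 0.001, 1.0, -0.001]
contact_force: [0.1, -0.5, -0.0]
gripper_width: 0.997
grasp_force: 0.0
```

>>> play_rows([
  [0,0,0],
  [0,0,0],
  [0,0,0],
  [0,0,0],
  [0,0,0],
], turn=[0,0,0,0,0], hand=0.03)

```text
time: 10.38
tool_pos: [0.4278, 0.2147, 0.0322]
tool_rot: [0.001, 0.0, 1.0, 0.0]
contact_force: [-1.9, -1.2, 7.0]
gripper_width: 0.735
grasp_force: 66.1
```

>>> play_rows([
  [0,0,0.01],
  [0,0,0.02],
  [0,0,0.03],
  [0,0,0.02],
  [0,0,0],
], turn=[0,0,0,0,0])

```text
time: 11.0
tool_pos: [0.4279, 0.2151, 0.1126]
tool_rot: [0.002, -0.0, 1.0, 0.001]
contact_force: [-0.2, -0.1, -2.1]
gripper_width: 0.735
grasp_force: 65.9
```

>>> play_rows([
  [0.004,-0.03,0.02],
  [0,-0.05,0],
  [0,-0.05,0],
  [0,-0.04,0],
  [0,0,-0.05],
  [0,0,-0.05],
  [0,0,-0.025],
  [0,0,0],
], turn=[0,0,0,0,0,0,0,0])

```text
time: 12.0
tool_pos: [0.4271, 0.0447, 0.002]
tool_rot: [-0.004, 0.0, 1.0, 0.0]
contact_force: [-0.4, -0.5, -1.3]
gripper_width: 0.735
grasp_force: 66.1
```

>>> play_rows([
  [0,0,-0.006],
  [0,0,-0.004],
  [0,0,0],
], turn=[0,0,0])

```text
time: 12.38
tool_pos: [0.431, 0.0445, -0.0041]
tool_rot: [0.001, -0.0, 1.0, -0.0]
contact_force: [0.7, 0.1, -1.8]
gripper_width: 0.733
grasp_force: 66.1
```

>>> play_rows([
  [0,0,0],
  [0,0,0],
  [0,0,0],
  [0,0,0.05],
  [0,0,0.05],
  [0,0,0.05],
  [0.005,0.02,0.03],
  [0.005,0.02,0.02],
], turn=[0,0,0,0,0,0,-10,-10], hand=0.0854)

```text
time: 13.38
tool_pos: [0.4414, 0.0848, 0.1978]
tool_rot: [0.002, 0.177, 0.984, 0.0]
contact_force: [0.4, 0.2, -0.1]
gripper_width: 0.999
grasp_force: 0.0
```

>>> play_rows([
  [0.006,0.019,0.01],
  [0.006,0.019,0.01],
  [0.006,0.019,0.01],
  [0.006,0.019,0.01],
  [0.006,0.019,0.01],
  [0.006,0.019,0.01],
  [0.003,0.02,0],
  [0,0,0],
], turn=[-10,-10,-10,-10,-10,-10,-10,0])

```text
time: 14.38
tool_pos: [0.4794, 0.2192, 0.2553]
tool_rot: [-0.0, 0.706, 0.708, -0.0]
contact_force: [-0.8, -0.0, 0.2]
gripper_width: 0.998
grasp_force: 0.0
```

```bash
python3 - <<'E'
from m import *
C,im=shot("wrist","w4"); print(state()["tool_pos"],state()["time"])
meas("wrist",(("case",.038),("pad",.014)))
meas("wrist",(("note_a",.016),))
meas("wrist",(("glue_1",.044),))
C,im=shot("scene","sc4");meas("scene",(("pen_tray",.012),("lane",.01)))
E
```

```text
[0.47929372 0.21857083 0.25506937] 14.425
case 0.65 [256. 160.] 6903 ctr [0.48  0.219] size [0.189 0.059] ang 89.0
case 0.58 [263.  10.] 998 ctr [0.49  0.387] size [0.051 0.029] ang 0.3
pad 0.92 [222. 146.] 10322 ctr [0.47  0.222] size [0.209 0.15 ] ang 89.3
pad 0.46 [376. 252.] 349 ctr [0.666 0.089] size [0.018 0.064] ang 50.4
note_a 0.66 [252. 318.] 884 ctr [ 0.479 -0.027] size [0.06  0.045] ang 0.2
glue_1 0.9 [386. 212.] 2082 ctr [0.654 0.157] size [0.075 0.059] ang 81.0
glue_1 0.65 [350. 309.] 147 ctr [0.62  0.014] size [0.014 0.034] ang 5.2
glue_1 0.25 [378. 250.] 344 ctr [0.651 0.104] size [0.016 0.059] ang 50.7
pen_tray 0.92 [130. 226.] 2295 ctr [ 0.464 -0.238] size [0.219 0.104] ang 81.6
lane 0.82 [240. 232.] 1510 ctr [0.654 0.016] size [0.425 0.078] ang 84.2
```

View pics/w4.png

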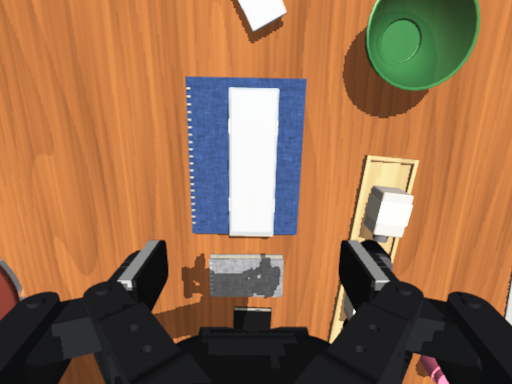

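>>> play_rows([
  [0,0,-0.06],
  [0,0,-0.06],
  [0,0,-0.06],
  [0,0,-0.04],
  [0,0,-0.02],
  [0,0,0],
], turn=[0,0,0,0,0,0])

```text
time: 15.52
tool_pos: [0.4778, 0.2178, 0.0133]
tool_rot: [-0.001, 0.707, 0.707, -0.002]
contact_force: [-0.2, 0.7, -0.4]
gripper_width: 1.002
grasp_force: 0.0
```

>>> play_rows([
  [0,0,0],
  [0,0,0],
  [0,0,0],
  [0,0,0],
  [0,0,0],
], turn=[0,0,0,0,0], hand=0.03)

```text
time: 16.15
tool_pos: [0.4813, 0.219, 0.0175]
tool_rot: [0.001, 0.707, 0.707, 0.002]
contact_force: [0.4, -0.4, 6.7]
gripper_width: 0.682
grasp_force: 67.5
```

>>> play_rows([
  [0,0,0.01],
  [0,0,0.03],
  [0,0,0.06],
  [0,0,0.06],
  [0,0,0],
], turn=[0,0,0,0,0])

```text
time: 16.77
tool_pos: [0.4829, 0.2196, 0.1826]
tool_rot: [0.003, 0.707, 0.707, 0.006]
contact_force: [-0.4, 0.2, -1.7]
gripper_width: 0.687
grasp_force: 66.8
```

>>> play_rows([
  [0,-0.05,0],
  [0,-0.05,0],
  [0,-0.05,0],
  [0,-0.05,0],
  [0,-0.05,0],
  [0,-0.05,0],
  [0,-0.01,0],
  [0,0,0],
], turn=[0,0,0,0,0,0,0,0])

```text
time: 17.77
tool_pos: [0.4787, -0.0914, 0.1742]
tool_rot: [-0.001, 0.708, 0.707, -0.0]
contact_force: [-0.6, -0.2, -2.0]
gripper_width: 0.688
grasp_force: 66.7
```

```bash
python3 - <<'E'
from m import *
C,im=shot("wrist","w5"); print(state()["tool_pos"],state()["time"])
meas("wrist",(("case",.038),))
C,i2=shot("side","s5");meas("side",(("pen_tray",.012),("lane",.01)))
cv2.imwrite("pics/b5.png",cv2.resize(np.hstack([im,i2]),(800,300))[:,:,::-1])
E
```

```text
[ 0.47891847 -0.09068253  0.1743427 ] 17.825
case 0.59 [255. 176.] 38233 ctr [ 0.48  -0.119] size [0.306 0.137] ang 89.5
pen_tray 0.84 [240. 298.] 2249 ctr [ 0.459 -0.24 ] size [0.22  0.086] ang 81.3
lane 0.81 [266. 226.] 1084 ctr [0.647 0.012] size [0.427 0.076] ang 84.7
```

View pics/b5.png

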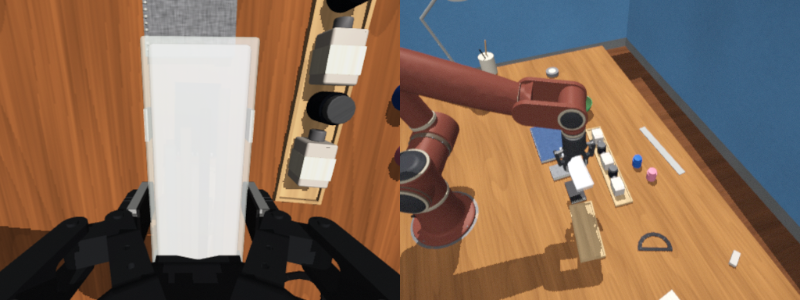

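>>> play_rows([
  [-0.004,-0.03,0],
  [-0.004,-0.03,0],
  [-0.004,-0.03,-0.02],
  [-0.004,-0.03,-0.03],
  [-0.003,-0.029,-0.03],
  [0,0,-0.03],
  [0,0,-0.015],
  [0,0,0],
], turn=[-2,-2,-2,-2,0,0,0,0])

```text
time: 19.02
tool_pos: [0.46, -0.2393, 0.0493]
tool_rot: [-0.001, 0.754, 0.657, -0.0]
contact_force: [0.3, 0.1, -1.5]
gripper_width: 0.687
grasp_force: 66.6
```

```bash
python3 - <<'E'
from m import *
s=state();print(s["tool_pos"],s["tool_rot"])
C,i2=shot("side","s6");meas("side",(("case",s["tool_pos"][2]+.020),("pen_tray",.012)))
C,i1=shot("scene","sc6");meas("scene",(("case",s["tool_pos"][2]+.020),))
E
```

```text
[ 0.46002713 -0.23929131  0.04928094] [-1.24345534e-03  7.54314611e-01  6.56511892e-01 -2.37192541e-04]
case 0.93 [239. 301.] 969 ctr [ 0.453 -0.282] size [0.121 0.06 ] ang 82.5
case 0.17 [268. 236.] 856 ctr [ 0.628 -0.029] size [0.402 0.072] ang 84.7
pen_tray 0.62 [237. 320.] 812 ctr [ 0.459 -0.242] size [0.222 0.09 ] ang 81.1
case 0.91 [122. 208.] 1354 ctr [ 0.469 -0.242] size [0.189 0.082] ang 80.2
case 0.81 [314. 133.] 366 ctr [0.525 0.375] size [0.045 0.156] ang 28.1
```

>>> play_rows([
  [0,0,-0.02],
  [0,0,-0.01],
  [0,0,-0.006],
  [0,0,0],
  [0,0,0],
], turn=[0,0,0,0,0])

```text
time: 19.9
tool_pos: [0.4609, -0.2408, 0.0149]
tool_rot: [0.0, 0.755, 0.656, 0.0]
contact_force: [0.8, 1.0, -0.8]
gripper_width: 0.687
grasp_force: 66.7
```

```bash
python3 - <<'E'
from m import *
C,i2=shot("side","s7");C,i1=shot("scene","sc7")
cv2.imwrite("pics/b7.png",np.hstack([cv2.resize(i2[240:384,160:340],(400,320),interpolation=3),cv2.resize(i1[160:304,60:240],(400,320),interpolation=3)])[:,:,::-1])
E
```

```text
(no output)
```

View pics/b7.png

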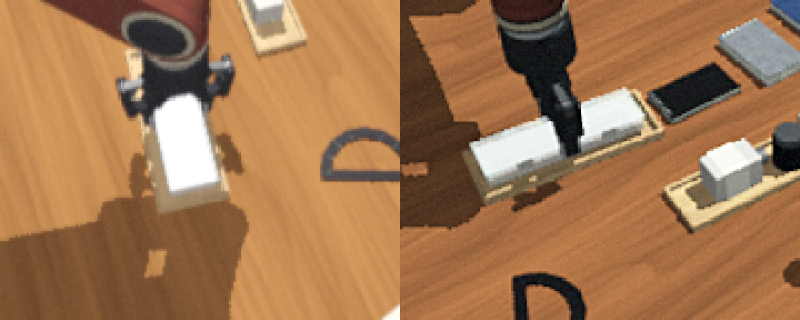

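>>> play_rows([
  [0,0,-0.003],
  [0,0,0],
  [0,0,0],
], turn=[0,0,0])

```text
time: 20.38
tool_pos: [0.4604, -0.2405, 0.0112]
tool_rot: [-0.0, 0.755, 0.656, -0.0]
contact_force: [0.3, 0.0, -1.1]
gripper_width: 0.686
grasp_force: 66.7
```

>>> play_rows([
  [0,0,0],
  [0,0,0],
  [0,0,0],
  [0,0,0.05],
  [0,0,0.06],
  [0,0.02,0.05],
  [0,0.02,0.03],
  [0,0,0],
], turn=[0,0,0,0,0,4,4,0], hand=0.0854)

```text
time: 21.38
tool_pos: [0.4621, -0.2007, 0.2049]
tool_rot: [0.003, 0.707, 0.708, 0.001]
contact_force: [-0.3, -0.4, -0.4]
gripper_width: 0.999
grasp_force: 0.0
```

```bash
python3 - <<'E'
from m import *
C,i2=shot("side","s8");meas("side",(("case",.028),("pen_tray",.012)))
C,i1=shot("scene","sc8");meas("scene",(("case",.028),("pen_tray",.012)))
cv2.imwrite("pics/b8.png",np.hstack([cv2.resize(i2[240:384,160:340],(400,320),interpolation=3),cv2.resize(i1[160:304,60:240],(400,320),interpolation=3)])[:,:,::-1])
C,im=shot("wrist","w8"); print(state()["tool_pos"],state()["time"])
meas("wrist",(("note_a",.016),))
meas("wrist",(("note_b",.01),("glue_1",.044)))
meas("wrist",(("jar_1",.046),("lane",.01)))
E
```

```text
case 0.81 [316. 136.] 345 ctr [0.485 0.426] size [0.05  0.155] ang 26.8
case 0.61 [132. 217.] 1550 ctr [ 0.47  -0.245] size [0.188 0.082] ang 79.3
pen_tray 0.92 [132. 235.] 729 ctr [ 0.466 -0.239] size [0.219 0.1  ] ang 81.2
pen_tray 0.31 [117. 304.] 645 ctr [ 0.67  -0.367] size [0.066 0.118] ang 67.1
[ 0.45973036 -0.20048189  0.19949984] 21.725
note_a 0.96 [272.  46.] 5701 ctr [ 0.478 -0.073] size [0.093 0.061] ang 87.6
note_b 0.96 [272.  46.] 5701 ctr [ 0.478 -0.072] size [0.095 0.062] ang 87.6
glue_1 0.9 [424.  96.] 3857 ctr [ 0.626 -0.114] size [0.071 0.058] ang 85.0
jar_1 0.75 [447.  22.] 2521 ctr [ 0.637 -0.056] size [0.06  0.038] ang 0.0
lane 0.81 [396.  85.] 5520 ctr [ 0.637 -0.108] size [0.166 0.075] ang 84.8
```

View pics/b8.png

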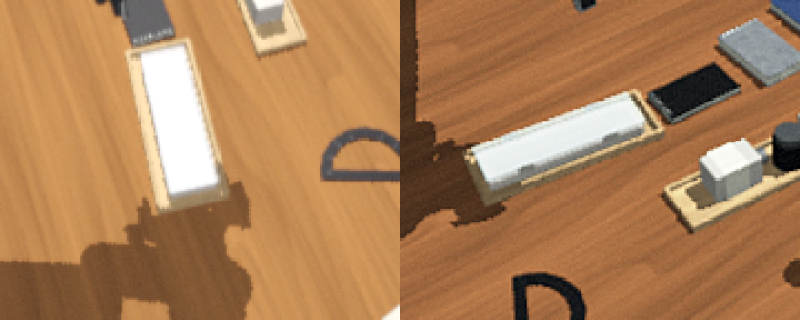

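>>> play_rows([
  [-0.003,0.03,0.01],
  [-0.004,0.04,0.01],
  [-0.004,0.05,0.01],
  [-0.004,0.05,0.01],
  [-0.004,0.05,0.01],
  [-0.004,0.03,0],
  [-0.004,0,0],
  [-0.002,0,0],
], turn=[0,0,0,0,0,0,0,0])

```text
time: 22.98
tool_pos: [0.4313, 0.0491, 0.2512]
tool_rot: [0.0, 0.707, 0.707, -0.0]
contact_force: [-0.1, -0.2, 0.0]
gripper_width: 0.999
grasp_force: 0.0
```

```bash
python3 - <<'E'
from m import *
C,im=shot("wrist","w9"); print(state()["tool_pos"],state()["time"])
meas("wrist",(("note_a",.016),("pad",.014)))
E
```

```text
[0.43124078 0.04877776 0.25116953] 23.025
note_a 0.97 [285. 238.] 2742 ctr [ 0.477 -0.062] size [0.102 0.061] ang 88.2
note_a 0.82 [280. 164.] 4059 ctr [0.471 0.047] size [0.109 0.064] ang 0.0
pad 0.93 [281.  53.] 13872 ctr [0.469 0.178] size [0.122 0.15 ] ang 89.3
```

>>> play_rows([
  [0.002,-0.002,-0.01],
  [0,0,-0.02],
  [0,0,-0.02],
  [0,0,-0.02],
  [0,0,-0.02],
  [0,0,-0.02],
  [0,0,-0.02],
  [0,0,-0.02],
], turn=[10,10,10,10,10,10,10,10])

```text
time: 24.12
tool_pos: [0.4336, 0.0466, 0.1006]
tool_rot: [-0.0, 0.085, 0.996, -0.0]
contact_force: [0.3, -0.1, -0.6]
gripper_width: 1.001
grasp_force: 0.0
```

>>> play_rows([
  [0,0,-0.03],
  [0,0,-0.04],
  [0,0,-0.02],
  [0,0,-0.01],
  [0,0,-0.004],
  [0,0,0],
], turn=[10,0,0,0,0,0])

```text
time: 24.88
tool_pos: [0.4341, 0.0473, -0.0021]
tool_rot: [0.001, 0.0, 1.0, -0.0]
contact_force: [-0.2, 0.0, -0.1]
gripper_width: 1.002
grasp_force: 0.0
```

>>> play_rows([
  [0,0,0],
  [0,0,0],
  [0,0,0],
  [0,0,0],
  [0,0,0],
], turn=[0,0,0,0,0], hand=0.03)

```text
time: 25.5
tool_pos: [0.435, 0.0473, -0.0011]
tool_rot: [0.001, -0.0, 1.0, -0.0]
contact_force: [-0.9, -0.5, 5.1]
gripper_width: 0.732
grasp_force: 66.0
```

>>> play_rows([
  [0,0,0.01],
  [0,0,0.03],
  [0,0,0.04],
  [0,0,0],
], turn=[0,0,0,0])

```text
time: 26.0
tool_pos: [0.4363, 0.0475, 0.0813]
tool_rot: [0.004, -0.0, 1.0, -0.0]
contact_force: [0.6, -0.1, -1.7]
gripper_width: 0.731
grasp_force: 65.8
```

>>> play_rows([
  [0,0.03,0],
  [0,0.05,0],
  [0,0.05,0],
  [0,0.03,0],
  [0,0.015,0],
  [0,0,-0.03],
  [0,0,-0.02],
  [0,0,0],
], turn=[0,0,0,0,0,0,0,0])

```text
time: 27.0
tool_pos: [0.4313, 0.2213, 0.0248]
tool_rot: [-0.003, 0.0, 1.0, -0.001]
contact_force: [-0.1, 0.1, 0.0]
gripper_width: 0.726
grasp_force: 65.8
```

>>> play_rows([
  [0,0,-0.008],
  [0,0,-0.004],
  [0,0,0],
  [0,0,0],
], turn=[0,0,0,0])

```text
time: 27.5
tool_pos: [0.4338, 0.2226, 0.0157]
tool_rot: [0.0, 0.0, 1.0, 0.0]
contact_force: [-0.3, 0.0, -0.4]
gripper_width: 0.727
grasp_force: 65.8
```

>>> play_rows([
  [0,0,-0.003],
  [0,0,0],
], turn=[0,0])

```text
time: 27.75
tool_pos: [0.4341, 0.2227, 0.013]
tool_rot: [0.001, -0.0, 1.0, 0.0]
contact_force: [-1.1, 0.0, 2.8]
gripper_width: 0.729
grasp_force: 66.3
```

>>> play_rows([
  [0,0,0],
  [0,0,0],
  [0,0,0],
  [0,0,0.05],
  [0,0,0.05],
  [0,0,0.05],
  [0.007,-0.02,0.04],
  [0.007,-0.02,0.04],
], turn=[0,0,0,0,0,0,-10,-10], hand=0.0854)

```text
time: 28.75
tool_pos: [0.4474, 0.1822, 0.2438]
tool_rot: [0.0, 0.176, 0.984, 0.0]
contact_force: [0.2, -1.0, 0.0]
gripper_width: 1.001
grasp_force: 0.0
```

>>> play_rows([
  [0.006,-0.016,0.01],
  [0.006,-0.016,0],
  [0.006,-0.016,0],
  [0.006,-0.016,0],
  [0.006,-0.016,0],
  [0,0,0],
  [0,0,0],
  [0,0,0],
], turn=[-10,-10,-10,-10,-10,-10,-10,0])

```text
time: 29.75
tool_pos: [0.4774, 0.1024, 0.2521]
tool_rot: [-0.0, 0.706, 0.708, -0.0]
contact_force: [1.3, -0.8, -0.2]
gripper_width: 1.003
grasp_force: 0.0
```

```bash
python3 - <<'E'
from m import *
C,im=shot("wrist","w10"); print(state()["tool_pos"],state()["time"])
meas("wrist",(("note_a",.03),("pad",.014)))
meas("wrist",(("note_b",.01),))
E
```

```text
[0.47739204 0.10247402 0.25214564] 29.8
note_a 0.79 [253. 272.] 2480 ctr [ 0.48  -0.051] size [0.099 0.058] ang 88.0
note_a 0.6 [248.  64.] 5740 ctr [0.47  0.223] size [0.065 0.11 ] ang 88.5
note_a 0.23 [402. 126.] 2533 ctr [0.661 0.151] size [0.074 0.059] ang 84.3
pad 0.86 [245.  93.] 13238 ctr [0.469 0.205] size [0.176 0.152] ang 89.5
note_b 0.79 [253. 272.] 2480 ctr [ 0.48  -0.064] size [0.105 0.061] ang 88.0
note_b 0.6 [248.  64.] 5740 ctr [0.47  0.226] size [0.069 0.116] ang 88.5
note_b 0.23 [402. 126.] 2533 ctr [0.672 0.15 ] size [0.078 0.062] ang 84.3
```

>>> play_rows([
  [0.002,-0.045,-0.02],
  [0,-0.045,-0.03],
  [0,-0.044,-0.04],
  [0,0,-0.06],
  [0,0,-0.06],
  [0,0,-0.03],
  [0,0,-0.011],
  [0,0,0],
], turn=[0,0,0,0,0,0,0,0])

```text
time: 30.95
tool_pos: [0.4797, -0.0315, 0.0015]
tool_rot: [-0.0, 0.707, 0.707, -0.0]
contact_force: [0.5, -0.2, 0.1]
gripper_width: 0.998
grasp_force: 0.0
```

>>> play_rows([
  [0,0,0],
  [0,0,0],
  [0,0,0],
  [0,0,0],
  [0,0,0],
], turn=[0,0,0,0,0], hand=0.03)

```text
time: 31.58
tool_pos: [0.4836, -0.0324, 0.0094]
tool_rot: [0.002, 0.707, 0.707, 0.001]
contact_force: [-14.9, 3.4, 37.8]
gripper_width: 0.356
grasp_force: 19.3
```

>>> play_rows([
  [0,0,0.01],
  [0,0,0.03],
  [0,0,0.05],
  [0,0,0.02],
  [0,0,0],
], turn=[0,0,0,0,0])

```text
time: 32.2
tool_pos: [0.4815, -0.0319, 0.1145]
tool_rot: [0.003, 0.707, 0.707, 0.002]
contact_force: [-0.5, 0.1, -0.1]
gripper_width: 0.353
grasp_force: 0.0
```

>>> play_rows([
  [0,-0.04,0.06],
  [0,-0.04,0.06],
  [0,0,0],
], turn=[0,0,0], hand=0.0854)

```text
time: 32.58
tool_pos: [0.4817, -0.1033, 0.2197]
tool_rot: [0.004, 0.708, 0.706, 0.002]
contact_force: [0.1, -0.6, 0.1]
gripper_width: 0.961
grasp_force: 0.0
```

```bash
python3 - <<'E'
from m import *
C,im=shot("wrist","w11"); print(state()["tool_pos"],state()["time"])
meas("wrist",(("note_b",.01),))
E
```

```text
[ 0.48022403 -0.1018849   0.21656436] 32.625
note_b 0.64 [244. 135.] 4214 ctr [ 0.476 -0.065] size [0.099 0.059] ang 87.6
```

>>> play_rows([
  [-0.003,0.036,-0.03],
  [0,0.036,-0.04],
  [0,0,-0.06],
  [0,0,-0.05],
  [0,0,-0.03],
  [0,0,0],
  [0,0,0],
], turn=[-2,0,0,0,0,0,0])

```text
time: 33.55
tool_pos: [0.4763, -0.0284, 0.0053]
tool_rot: [-0.0, 0.719, 0.695, -0.0]
contact_force: [0.2, 0.8, 0.3]
gripper_width: 1.001
grasp_force: 0.0
```

>>> play_rows([
  [0,-0.001,-0.007],
  [0,0,-0.006],
  [0,0,0],
  [0,0,0],
], turn=[0,0,0,0])

```text
time: 34.05
tool_pos: [0.4766, -0.0299, -0.0075]
tool_rot: [0.0, 0.719, 0.695, 0.0]
contact_force: [-0.3, 0.9, 0.6]
gripper_width: 1.004
grasp_force: 0.0
```

>>> play_rows([
  [0,0,0],
  [0,0,0],
  [0,0,0],
  [0,0,0],
  [0,0,0],
], turn=[0,0,0,0,0], hand=0.05)

```text
time: 34.67
tool_pos: [0.4792, -0.0304, -0.0045]
tool_rot: [0.002, 0.719, 0.695, 0.001]
contact_force: [-1.3, 0.4, 13.6]
gripper_width: 0.676
grasp_force: 71.5
```

>>> play_rows([
  [0,0,0.01],
  [0,0,0.04],
  [0,0,0.05],
  [0,0,0],
  [-0.002,0.03,0],
  [-0.002,0.05,0],
  [-0.002,0.05,0],
  [-0.002,0.05,0],
], turn=[0,0,0,0,0,2,0,0])

```text
time: 35.67
tool_pos: [0.4671, 0.1515, 0.0909]
tool_rot: [-0.001, 0.707, 0.707, -0.001]
contact_force: [0.5, 0.0, -0.9]
gripper_width: 0.686
grasp_force: 64.7
```

>>> play_rows([
  [0,0.05,0],
  [0,0.05,0],
  [0,0.008,0],
  [0,0,0],
  [0,0,-0.03],
  [0,0,-0.02],
  [0,0,0],
  [0,0,0],
], turn=[0,0,0,0,0,0,0,0])

```text
time: 36.67
tool_pos: [0.469, 0.2574, 0.0429]
tool_rot: [0.0, 0.708, 0.707, 0.0]
contact_force: [0.6, 0.3, -1.1]
gripper_width: 0.683
grasp_force: 64.6
```

```bash
python3 - <<'E'
from m import *
C,im=shot("wrist","w12"); print(state()["tool_pos"],state()["time"])
C,i2=shot("side","s12");C,i1=shot("scene","sc12")
cv2.imwrite("pics/b12.png",np.hstack([cv2.resize(i2[110:240,200:362],(400,320),interpolation=3),cv2.resize(i1[90:220,190:352],(400,320),interpolation=3)])[:,:,::-1])
E
```

```text
[0.46937875 0.25778369 0.04340338] 36.725
```

View pics/b12.png

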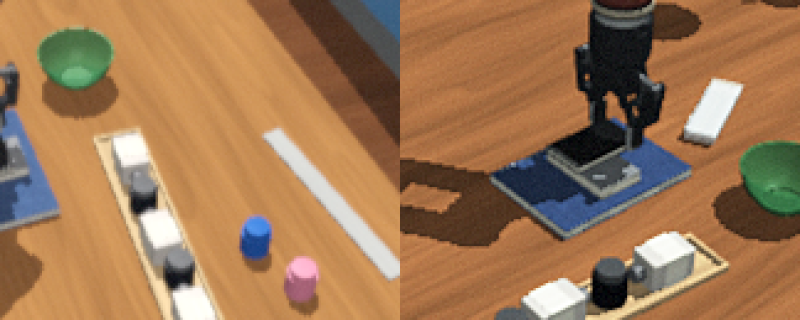

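>>> play_rows([
  [0,0,-0.008],
  [0,0,-0.004],
  [0,0,0],
  [0,0,0],
], turn=[0,0,0,0])

```text
time: 37.33
tool_pos: [0.4684, 0.2582, 0.0302]
tool_rot: [-0.0, 0.707, 0.707, -0.0]
contact_force: [1.0, 0.2, -1.7]
gripper_width: 0.683
grasp_force: 64.6
```

>>> play_rows([
  [0,0,-0.003],
  [0,0,0],
  [0,0,0],
], turn=[0,0,0])

```text
time: 37.7
tool_pos: [0.4685, 0.2582, 0.0273]
tool_rot: [-0.0, 0.707, 0.707, -0.0]
contact_force: [-0.4, -0.1, -0.9]
gripper_width: 0.68
grasp_force: 64.6
```

>>> play_rows([
  [0,0,0],
  [0,0,0],
  [0,0,0],
  [0,0,0.03],
  [0,0,0.05],
  [0,0,0.06],
  [0,0,0.06],
  [0,0,0],
], turn=[0,0,0,0,0,0,0,0], hand=0.0854)

```text
time: 38.7
tool_pos: [0.4717, 0.2594, 0.2348]
tool_rot: [0.003, 0.707, 0.707, 0.006]
contact_force: [-0.2, 0.5, 0.3]
gripper_width: 1.0
grasp_force: 0.0
```

>>> play_rows([
  [0.03,-0.03,0],
  [0.03,-0.03,0],
  [0.03,-0.03,0],
  [0.03,-0.03,0],
  [0.02,-0.03,0],
  [0,0,0],
  [0,0,0],
], turn=[0,0,0,0,0,0,0])

```text
time: 39.58
tool_pos: [0.6078, 0.1084, 0.2262]
tool_rot: [-0.001, 0.707, 0.707, -0.001]
contact_force: [0.0, -0.3, 0.7]
gripper_width: 1.001
grasp_force: 0.0
```

```bash
python3 - <<'E'
from m import *
C,im=shot("wrist","w13"); print(state()["tool_pos"],state()["time"])
meas("wrist",(("note_b",.04),("glue_1",.044)))
meas("wrist",(("jar_1",.046),("lane",.01)))
E
```

```text
[0.60774144 0.10880446 0.22648285] 39.625
note_b 0.75 [120.  64.] 6223 ctr [0.471 0.221] size [0.1   0.064] ang 89.7
note_b 0.7 [156.  66.] 2863 ctr [0.476 0.222] size [0.062 0.11 ] ang 88.6
glue_1 0.9 [283. 244.] 2010 ctr [0.645 0.022] size [0.084 0.045] ang 87.9
glue_1 0.81 [268. 316.] 758 ctr [ 0.631 -0.081] size [0.044 0.046] ang 11.6
glue_1 0.67 [300. 132.] 2213 ctr [0.661 0.152] size [0.07  0.043] ang 83.4
jar_1 0.64 [291. 190.] 1017 ctr [0.651 0.091] size [0.037 0.046] ang 26.7
jar_1 0.6 [283. 288.] 912 ctr [ 0.647 -0.041] size [0.04  0.051] ang 0.9
lane 0.7 [292. 166.] 7414 ctr [0.653 0.043] size [0.374 0.073] ang 84.7
```

View pics/w13.png

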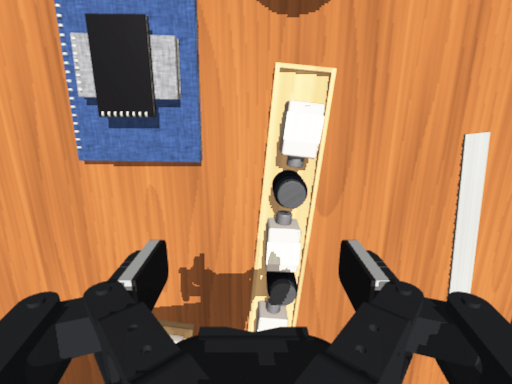

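>>> play_rows([
  [0.027,0.014,-0.01],
  [0.026,0.013,-0.02],
  [0,0,-0.04],
  [0,0,-0.05],
  [0,0,-0.05],
  [0,0,-0.03],
  [0,0,-0.014],
  [0,0,0],
], turn=[-5,0,0,0,0,0,0,0])

```text
time: 40.83
tool_pos: [0.661, 0.1354, 0.0129]
tool_rot: [-0.0, 0.737, 0.676, -0.0]
contact_force: [0.0, 0.6, 0.9]
gripper_width: 0.999
grasp_force: 0.0
```

>>> play_rows([
  [0,0,0],
  [0,0,0],
  [0,0,0],
  [0,0,0],
  [0,0,0],
  [0,0,0],
  [0,0,0],
], turn=[0,0,0,0,0,0,0], hand=0.03)

```text
time: 41.7
tool_pos: [0.6629, 0.1352, 0.0153]
tool_rot: [0.001, 0.737, 0.676, 0.001]
contact_force: [-0.0, -0.3, 6.0]
gripper_width: 0.459
grasp_force: 62.3
```

>>> play_rows([
  [0,0,0],
  [0,0,0],
], turn=[0,0], hand=0.0375)

```text
time: 41.95
tool_pos: [0.6629, 0.1352, 0.0153]
tool_rot: [0.001, 0.737, 0.676, 0.001]
contact_force: [-0.8, -0.8, 5.4]
gripper_width: 0.461
grasp_force: 62.3
```

>>> play_rows([
  [0,0,0],
  [0,0,0],
], turn=[0,0], hand=0.0388)

```text
time: 42.2
tool_pos: [0.6629, 0.1353, 0.0152]
tool_rot: [0.001, 0.737, 0.676, 0.001]
contact_force: [0.3, -1.2, 6.1]
gripper_width: 0.455
grasp_force: 62.3
```

>>> play_rows([
  [0,0,0],
  [0,0,0],
], turn=[0,0], hand=0.0391)

```text
time: 42.45
tool_pos: [0.6628, 0.1353, 0.0152]
tool_rot: [0.001, 0.737, 0.676, 0.001]
contact_force: [0.4, -0.2, 5.9]
gripper_width: 0.462
grasp_force: 48.4
```

>>> play_rows([
  [0,0,0],
  [0,0,0],
], turn=[0,0], hand=0.0394)

```text
time: 42.7
tool_pos: [0.6629, 0.1352, 0.0151]
tool_rot: [0.001, 0.737, 0.676, 0.001]
contact_force: [0.0, 0.1, 6.7]
gripper_width: 0.457
grasp_force: 33.0
```

>>> play_rows([
  [0,0,0],
  [0,0,0],
], turn=[0,0], hand=0.0397)

```text
time: 42.95
tool_pos: [0.6628, 0.1352, 0.015]
tool_rot: [0.001, 0.737, 0.676, 0.001]
contact_force: [-0.4, 0.5, 5.3]
gripper_width: 0.467
grasp_force: 18.7
```

>>> play_rows([
  [0,0,0],
  [0,0,0],
  [0,0,0.02],
  [0,0,0.04],
  [0,0,0.04],
  [-0.04,-0.03,0],
  [-0.04,-0.04,0],
  [-0.023,-0.036,0],
], turn=[0,0,0,0,0,0,0,0], hand=0.036)

```text
time: 43.95
tool_pos: [0.5564, 0.0284, 0.1135]
tool_rot: [-0.0, 0.737, 0.676, -0.0]
contact_force: [0.5, -0.6, -1.4]
gripper_width: 0.456
grasp_force: 60.7
```

>>> play_rows([
  [0,0,-0.03],
  [0,0,-0.02],
  [0,0,0],
  [0,0,0],
], turn=[0,0,0,0])

```text
time: 44.45
tool_pos: [0.5591, 0.0295, 0.0639]
tool_rot: [0.0, 0.737, 0.676, 0.0]
contact_force: [0.0, -0.9, -1.1]
gripper_width: 0.458
grasp_force: 60.8
```

>>> play_rows([
  [0,0,0],
  [0,0,0],
], turn=[0,0], hand=0.0398)

```text
time: 44.7
tool_pos: [0.5592, 0.0293, 0.0642]
tool_rot: [0.001, 0.737, 0.676, 0.0]
contact_force: [-0.3, 0.2, -1.7]
gripper_width: 0.466
grasp_force: 13.9
```

```bash
python3 - <<'E'
from m import *
s=state();print(s["tool_pos"],s["time"],s["grasp_force"])
C,i=shot("side","s14");print(cam("side")[2])
for d in trace("side","glue_1"):
    m=np.argwhere(d["region"]);print(round(d["p"],2),np.round(d["location"]),len(m),m.min(0),m.max(0))
print(px(C,[s["tool_pos"]]))
E
```

```text
[0.55917767 0.02931349 0.06417982] 44.7 13.897084593772888
[ 0.29771435 -0.70584033  1.00015239]
0.76 [280. 239.] 367 [227 269] [250 288]
0.55 [262. 207.] 276 [196 256] [217 272]
0.55 [236. 199.] 223 [187 232] [206 245]
[[236.970647 200.880765]]
```

```bash
cat > t.py <<'E'
from m import *
s=state();C,i=shot("wrist","wt%d"%(s["time"]*100))
print(np.round(s["tool_pos"],4),round(s["time"],2),round(s["grasp_force"],1),"w",round(s["gripper_width"]*.0854,4))
for d in trace("wrist","glue_1"):
    m=np.argwhere(d["region"]);print(round(d["p"],2),np.round(d["location"]),len(m),m.min(0),m.max(0))
E
python3 t.py
```

```text
[0.5589 0.0293 0.0638] 44.8 13.9 w 0.0402
0.83 [372. 363.] 886 [332 352] [383 398]
0.69 [388. 228.] 7850 [170 342] [287 429]
0.58 [252. 224.] 13384 [148 204] [302 302]
```

>>> play_rows([
  [0,0,0],
  [0,0,0],
], turn=[0,0], hand=0.0399)

```text
time: 45.15
tool_pos: [0.5585, 0.0291, 0.0633]
tool_rot: [-0.0, 0.737, 0.676, -0.0]
contact_force: [0.3, -0.4, -1.6]
gripper_width: 0.469
grasp_force: 9.9
```

```bash
python3 t.py
```

```text
[0.5585 0.0291 0.0633] 45.15 9.9 w 0.04
0.86 [371. 365.] 879 [333 352] [383 399]
0.83 [252. 222.] 13399 [148 203] [302 302]
0.69 [388. 227.] 7970 [170 343] [288 431]
0.34 [100.  46.] 20410 [0 0] [103 217]
```

>>> play_rows([
  [0,0,0],
  [0,0,0],
], turn=[0,0], hand=0.03995)

```text
time: 45.5
tool_pos: [0.5585, 0.0291, 0.0633]
tool_rot: [-0.0, 0.737, 0.676, -0.0]
contact_force: [-0.6, 0.6, -1.8]
gripper_width: 0.468
grasp_force: 8.0
```

```bash
python3 t.py
```

```text
[0.5585 0.0291 0.0633] 45.5 8.0 w 0.04
0.69 [251. 221.] 13280 [148 204] [301 302]
0.64 [387. 230.] 8123 [170 342] [288 431]
0.59 [370. 364.] 867 [333 352] [383 399]
0.59 [402. 124.] 5583 [ 87 355] [158 452]
```

>>> play_rows([
  [0,0,0],
  [0,0,0],
], turn=[0,0], hand=0.04)

```text
time: 45.85
tool_pos: [0.5585, 0.0292, 0.0633]
tool_rot: [0.0, 0.737, 0.676, -0.0]
contact_force: [-0.3, -0.9, -1.3]
gripper_width: 0.469
grasp_force: 6.3
```

```bash
python3 t.py
```

```text
[0.5585 0.0292 0.0633] 45.85 6.3 w 0.0401
0.82 [252. 221.] 13515 [147 203] [302 302]
0.76 [387. 230.] 7839 [170 343] [288 431]
0.59 [369. 363.] 893 [332 352] [383 398]
```

>>> play_rows([
  [0,0,0],
  [0,0,0],
], turn=[0,0], hand=0.04005)

```text
time: 46.2
tool_pos: [0.5585, 0.0291, 0.0633]
tool_rot: [0.0, 0.737, 0.676, -0.0]
contact_force: [-0.3, -0.2, -1.1]
gripper_width: 0.468
grasp_force: 4.6
```

```bash
python3 t.py
```

```text
[0.5585 0.0291 0.0633] 46.2 4.6 w 0.04
0.95 [253. 220.] 13329 [148 203] [302 302]
0.82 [370. 365.] 861 [333 352] [383 398]
0.61 [386. 230.] 8003 [171 343] [288 431]
```

>>> play_rows([
  [0,0,0],
  [0,0,0],
], turn=[0,0], hand=0.0401)

```text
time: 46.55
tool_pos: [0.5585, 0.0292, 0.0633]
tool_rot: [0.0, 0.737, 0.676, 0.0]
contact_force: [0.1, -0.2, -1.0]
gripper_width: 0.473
grasp_force: 3.2
```

```bash
python3 t.py
```

```text
[0.5585 0.0292 0.0633] 46.55 3.2 w 0.0404
0.94 [387. 231.] 8030 [170 342] [288 431]
0.8 [370. 362.] 917 [333 352] [383 399]
0.69 [253. 222.] 13486 [148 203] [302 302]
```

>>> play_rows([
  [0,0,0],
  [0,0,0],
], turn=[0,0], hand=0.04013)

```text
time: 46.9
tool_pos: [0.5587, 0.0291, 0.0636]
tool_rot: [0.0, 0.737, 0.676, 0.0]
contact_force: [-0.7, -0.9, 0.4]
gripper_width: 0.473
grasp_force: 0.0
```

```bash
python3 t.py
```

```text
[0.5587 0.0291 0.0636] 46.9 0.0 w 0.0404
0.89 [252. 208.] 6747 [154 219] [266 286]
0.83 [385. 230.] 7961 [170 342] [288 430]
0.83 [371. 365.] 931 [333 352] [383 398]
```

>>> play_rows([
  [0,0,0],
  [0,0,0],
], turn=[0,0], hand=0.04015)

```text
time: 47.25
tool_pos: [0.5585, 0.0291, 0.0634]
tool_rot: [0.0, 0.737, 0.676, 0.0]
contact_force: [0.2, 0.1, -0.6]
gripper_width: 0.469
grasp_force: 0.0
```

```bash
python3 t.py
```

```text
[0.5585 0.0291 0.0634] 47.25 0.0 w 0.04
0.72 [247. 209.] 6910 [154 219] [267 287]
0.67 [369. 365.] 971 [332 352] [383 399]
0.59 [387. 231.] 8033 [169 343] [288 431]
```

>>> play_rows([
  [0,0,0],
  [0,0,0],
  [0,0,0.03],
  [0,0,0.06],
  [0,-0.02,0.06],
  [0,-0.02,0.01],
  [0,0,0],
  [0,0,0],
], turn=[0,0,0,0,0,0,0,0], hand=0.0854)

```text
time: 48.35
tool_pos: [0.5572, -0.0102, 0.22]
tool_rot: [-0.002, 0.737, 0.676, -0.001]
contact_force: [0.5, 0.1, 0.0]
gripper_width: 0.996
grasp_force: 0.0
```

```bash
python3 - <<'E'
from m import *
C,im=shot("wrist","w15"); print(state()["tool_pos"],state()["time"])
meas("wrist",(("glue_1",.04),))
E
```

```text
[ 0.55716665 -0.00998626  0.21976747] 48.4
glue_1 0.81 [249. 132.] 2215 ctr [0.559 0.035] size [0.07 0.04] ang 85.1
glue_1 0.78 [330. 144.] 2587 ctr [0.643 0.018] size [0.074 0.048] ang 88.0
glue_1 0.76 [322. 250.] 2014 ctr [ 0.631 -0.109] size [0.081 0.047] ang 85.2
```

View pics/w15.png

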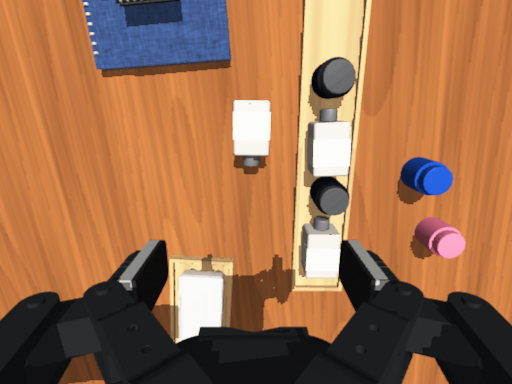

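```bash
python3 - <<'E'
from m import *
C=cam("wrist")
print(w(C,[[252,101],[251,157]],.04),w(C,[[251,159],[251,165]],.03),w(C,[[322,218],[322,226],[321,275]],.044), w(C,[[328,110],[329,122],[331,174]],.044),w(C,[[335,75],[330,194]],.046))
E
```

```text
[[0.56292761 0.06851299 0.04      ]
 [0.5566649  0.00921211 0.04      ]] [[ 0.55621065  0.00527161  0.03      ]
 [ 0.55559823 -0.00171167  0.03      ]] [[ 0.6332061  -0.0686561   0.044     ]
 [ 0.6330093  -0.07875815  0.044     ]
 [ 0.63049308 -0.14437106  0.044     ]] [[ 0.64186404  0.05257956  0.044     ]
 [ 0.64275375  0.0401659   0.044     ]
 [ 0.64425347 -0.01677907  0.044     ]] [[ 0.64890763  0.08624396  0.046     ]
 [ 0.64237159 -0.03944773  0.046     ]]
```

>>> play_rows([
  [-0.001,0.005,-0.04],
  [0,0,-0.06],
  [0,0,-0.06],
  [0,0,-0.03],
  [0,0,-0.018],
  [0,0,0],
  [0,0,0],
], turn=[-1,0,0,0,0,0,0])

```text
time: 49.32
tool_pos: [0.5589, -0.0057, 0.0162]
tool_rot: [0.001, 0.743, 0.669, 0.001]
contact_force: [0.1, 0.4, 0.5]
gripper_width: 0.996
grasp_force: 0.0
```

>>> play_rows([
  [0,0,0],
  [0,0,0],
  [0,0,0],
  [0,0,0],
  [0,0,0],
  [0,0,0],
  [0,0,0],
], turn=[0,0,0,0,0,0,0], hand=0.0185)

```text
time: 50.2
tool_pos: [0.5575, -0.0057, 0.0149]
tool_rot: [0.0, 0.743, 0.669, -0.0]
contact_force: [-2.3, -1.6, 4.9]
gripper_width: 0.22
grasp_force: 17.4
```

>>> play_rows([
  [0,0,0],
  [0,0,0],
], turn=[0,0], hand=0.0194)

```text
time: 50.45
tool_pos: [0.5575, -0.0057, 0.0148]
tool_rot: [0.0, 0.743, 0.669, -0.0]
contact_force: [-2.2, -0.6, 4.9]
gripper_width: 0.23
grasp_force: 8.5
```

>>> play_rows([
  [0,0,0],
  [0,0,0],
], turn=[0,0], hand=0.0197)

```text
time: 50.7
tool_pos: [0.5576, -0.0057, 0.0148]
tool_rot: [0.0, 0.743, 0.669, -0.0]
contact_force: [-2.4, -0.5, 4.3]
gripper_width: 0.233
grasp_force: 5.0
```

>>> play_rows([
  [0,0,0],
  [0.0005,0.0045,0.0114],
  [0.0006,0.0064,0.0105],
  [0.0008,0.0081,0.0092],
  [0.001,0.0096,0.0076],
  [0,0,0],
], turn=[0,0,0,0,0,0], hand=0.0194)

```text
time: 51.45
tool_pos: [0.5611, 0.0238, 0.0544]
tool_rot: [0.001, 0.743, 0.67, 0.001]
contact_force: [0.2, -1.3, 0.3]
gripper_width: 0.23
grasp_force: 5.6
```

```bash
python3 - <<'E'
from h import *
s=state();C,i=shot("scene","sc16");_,j=shot("wrist","w16");print(s["tool_pos"],s["grasp_force"])
u,v=px(C,[s["tool_pos"]])[0].astype(int);c=i[v-50:v+46,u-60:u+60]
cv2.imwrite("pics/b16.png",np.hstack([cv2.resize(c,(480,384),interpolation=3),j[:,160:480]])[:,:,::-1])
E
```

```text
[0.56114523 0.02383743 0.05435724] 5.5801257491111755
```

View pics/b16.png

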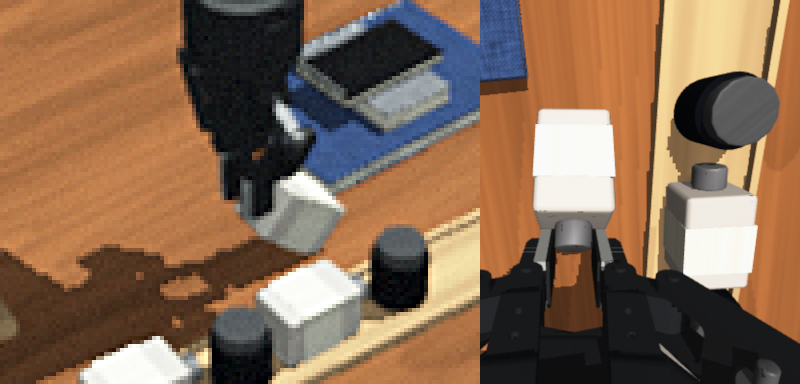

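>>> play_rows([
  [0.001,0.0108,0.0059],
  [0.0012,0.0117,0.0039],
  [0.0012,0.0121,0.0018],
  [0.0012,0.0123,-0.0004],
  [0.0012,0.012,-0.0024],
  [0,0,0],
  [0,0,0],
], turn=[0,0,0,0,0,0,0])

```text
time: 52.42
tool_pos: [0.5668, 0.083, 0.0626]
tool_rot: [0.0, 0.743, 0.669, 0.001]
contact_force: [-0.2, 1.7, 6.4]
gripper_width: 0.226
grasp_force: 6.7
```

```bash
python3 - <<'E'
from m import *
s=state();print(s["tool_pos"],s["grasp_force"],s["contact_force"],s["gripper_width"]*.0854)
C,i=shot("scene","sc17")
for cm in("scene","wrist","side"):
    C=cam(cm)
    if cm!="scene":shot(cm,"x17"+cm)
    for d in trace(cm,"glue_1"):
        m=np.argwhere(d["region"]);print(cm,round(d["p"],2),np.round(d["location"]),len(m),m.min(0),m.max(0))
    x,y,z=s["tool_pos"]
    # expected pixels of upright bottle: base centre and top
    print(px(C,[[x,y,0],[x,y,.06],[x,y,.074]]).round(0).tolist())
E
```

```text
[0.56684193 0.08296842 0.06262235] 6.722159385681152 [-0.18663645  1.67857189  6.44331037] 0.019336954581610298
scene 0.82 [256. 189.] 334 [178 246] [199 265]
scene 0.67 [207. 236.] 604 [222 194] [249 224]
scene 0.56 [251. 212.] 517 [203 239] [228 266]
[[253.0, 196.0], [254.0, 179.0], [254.0, 175.0]]
wrist 0.91 [380. 269.] 2194 [243 337] [356 412]
wrist 0.8 [251. 216.] 5387 [171 217] [264 291]
[[252.0, 208.0], [252.0, 244.0], [252.0, 257.0]]
side 0.6 [281. 238.] 348 [226 269] [250 287]
side 0.58 [263. 209.] 287 [195 256] [217 272]
side 0.45 [234. 196.] 217 [183 227] [203 240]
[[234.0, 201.0], [233.0, 189.0], [233.0, 186.0]]
```

```bash
cat > fit.py <<'E'
from m import *
import itertools
def box(a,b,hw): return np.array(list(itertools.product((a,b),(-hw,hw),(-hw,hw))))
L=np.vstack([box(-.037,.023,.02),box(.023,.037,.01)])
def fit(cm,x0,y0,az,sgn,zf=0.,name="f"):
    """bottle cap horizontally along sgn*u; tilt phi from lying (0) to upright (90); lower base corner on z=zf"""
    C=cam(cm);shot(cm,name)
    ds=trace(cm,"glue_1");p=px(C,[[x0,y0,.035]])[0]
    if not ds: print("none");return
    d=min(ds,key=lambda d:np.hypot(*(np.array(d["location"])-p)));reg=d["region"].astype(bool)
    u=np.array([np.cos(az),np.sin(az),0])*sgn;n=np.array([0,0,1.]);s=np.cross(n,u)
    best=[]
    for ph in range(0,136,5):
        f=np.radians(ph);ax=u*np.cos(f)+n*np.sin(f);up=-u*np.sin(f)+n*np.cos(f)
        Q=L[:,:1]*ax+L[:,1:2]*s+L[:,2:]*up;Q[:,2]+=zf-Q[:,2].min()
        for dy in np.arange(-.03,.031,.005):
          for dx in(-.006,0,.006):
            P=Q+u*sgn*dy+np.array([x0+dx,y0,0]);q=px(C,P)
            m=np.zeros(reg.shape,np.uint8)
            for k in(slice(0,8),slice(8,16)): cv2.fillConvexPoly(m,cv2.convexHull(q[k].astype(np.float32)).astype(int),1)
            m=m>0;best.append(((m&reg).sum()/(m|reg).sum(),ph,round(dy,3),dx))
    best.sort(reverse=True);print(cm,round(d["p"],2),np.round(d["location"]),p.round(),[(round(b[0],3),)+b[1:] for b in best[:4]])
E
python3 - <<'E'
from fit import *
s=state();x,y,z=s["tool_pos"]
for c in("scene","side"): fit(c,x,y,np.radians(84),-1,0,c+"f")
fit("wrist",x,y,np.radians(84),-1,0,"wf")
E
```

```text
scene 0.74 [257. 187.] [254. 186.] [(np.float64(0.72), 80, np.float64(0.0), 0.006), (np.float64(0.719), 85, np.float64(0.005), 0), (np.float64(0.713), 85, np.float64(0.005), 0.006), (np.float64(0.712), 75, np.float64(0.0), 0.006)]
side 0.64 [233. 198.] [234. 194.] [(np.float64(0.716), 35, np.float64(-0.01), 0), (np.float64(0.706), 55, np.float64(-0.015), 0), (np.float64(0.701), 60, np.float64(-0.015), 0), (np.float64(0.691), 40, np.float64(-0.01), 0)]
wrist 0.9 [252. 212.] [252. 227.] [(np.float64(0.739), 95, np.float64(0.01), 0), (np.float64(0.734), 90, np.float64(0.01), 0), (np.float64(0.716), 125, np.float64(0.01), 0), (np.float64(0.714), 120, np.float64(0.01), 0)]
```

>>> play_rows([
  [0,0,0],
  [0,0,0],
  [0,0,0],
], turn=[0,0,0], hand=0.026)

```text
time: 53.4
tool_pos: [0.5655, 0.0819, 0.0612]
tool_rot: [-0.0, 0.743, 0.669, -0.001]
contact_force: [0.2, -0.2, 0.9]
gripper_width: 0.304
grasp_force: 0.0
```

>>> play_rows([
  [0,0,0.02],
  [0,-0.01,0.04],
  [0,-0.02,0.05],
  [0,-0.02,0.03],
  [0,0,0],
], turn=[0,0,0,0,0], hand=0.0854)

```text
time: 54.02
tool_pos: [0.5685, 0.0308, 0.2075]
tool_rot: [0.003, 0.744, 0.668, 0.003]
contact_force: [-0.3, -0.0, -0.1]
gripper_width: 0.998
grasp_force: 0.0
```

```bash
python3 - <<'E'
from fit import *
s=state();print(s["tool_pos"])
for c in("scene","side","wrist"): fit(c,.567,.083,np.radians(84),-1,0,c+"f2")
E
```

```text
[0.56852997 0.0308025  0.20752546]
scene 0.72 [260. 187.] [254. 186.] [(np.float64(0.89), 80, np.float64(0.005), 0.006), (np.float64(0.879), 85, np.float64(0.01), 0), (np.float64(0.86), 90, np.float64(0.01), 0), (np.float64(0.855), 85, np.float64(0.005), 0.006)]
side 0.53 [230. 195.] [234. 194.] [(np.float64(0.831), 25, np.float64(0.0), 0), (np.float64(0.83), 75, np.float64(-0.005), 0), (np.float64(0.825), 80, np.float64(0.0), 0), (np.float64(0.825), 20, np.float64(0.0), 0)]
wrist 0.79 [249. 122.] [249. 129.] [(np.float64(0.862), 90, np.float64(0.01), 0), (np.float64(0.816), 85, np.float64(0.01), 0), (np.float64(0.815), 100, np.float64(0.005), 0), (np.float64(0.81), 95, np.float64(0.005), 0)]
```

>>> play_rows([
  [0,0.031,-0.02],
  [0,0.031,-0.02],
  [0,0,-0.05],
  [0,0,-0.05],
  [0,0,-0.03],
  [0,0,-0.006],
  [0,0,0],
  [0,0,0],
], turn=[0,0,0,0,0,0,0,0])

```text
time: 55.32
tool_pos: [0.5677, 0.094, 0.028]
tool_rot: [0.001, 0.743, 0.669, 0.001]
contact_force: [-0.7, 0.1, 0.2]
gripper_width: 0.998
grasp_force: 0.0
```

>>> play_rows([
  [0,0,0],
  [0,0,0],
  [0,0,0],
  [0,0,0],
  [0,0,0],
  [0,0,0.03],
  [0,0,0.03],
  [0,0,0],
], turn=[0,0,0,0,0,0,0,0], hand=0.03)

```text
time: 56.32
tool_pos: [0.5677, 0.094, 0.0881]
tool_rot: [0.001, 0.743, 0.669, 0.002]
contact_force: [0.1, -0.6, -0.9]
gripper_width: 0.46
grasp_force: 60.9
```

```bash
python3 - <<'E'
from fit import *
s=state();x,y,z=s["tool_pos"];print(x,y,z,s["grasp_force"],s["gripper_width"]*.0854)
for c in("scene","side"): fit(c,x,y,np.radians(84),-1,.06,c+"f3")
meas("scene",(("lane",.01),));meas("side",(("lane",.01),))
E
```

```text
0.5676875195172221 0.09395478423565654 0.0880502236390277 60.93556880950928 0.0393170431928535
scene 0.7 [256. 168.] [257. 185.] [(np.float64(0.68), 80, np.float64(-0.01), 0.006), (np.float64(0.674), 75, np.float64(-0.01), 0.006), (np.float64(0.667), 75, np.float64(-0.01), 0), (np.float64(0.664), 70, np.float64(-0.015), 0.006)]
side 0.65 [231. 184.] [233. 192.] [(np.float64(0.842), 80, np.float64(-0.01), 0), (np.float64(0.836), 85, np.float64(-0.01), 0), (np.float64(0.812), 75, np.float64(-0.015), 0), (np.float64(0.812), 80, np.float64(-0.015), 0)]
lane 0.82 [261. 222.] 2110 ctr [0.652 0.016] size [0.428 0.084] ang 84.4
lane 0.67 [193. 175.] 395 ctr [0.473 0.243] size [0.113 0.061] ang 89.9
```

>>> play_rows([
  [0,0.037,0.01],
  [0,0.037,0],
  [0.048,0,0],
  [0.048,0,0],
  [0,0,0],
  [0,0,-0.03],
  [0,0,-0.02],
  [0,0,0],
], turn=[0,0,0,0,0,0,0,0])

```text
time: 57.62
tool_pos: [0.6593, 0.1676, 0.0427]
tool_rot: [-0.002, 0.743, 0.669, -0.003]
contact_force: [0.2, 0.2, -0.8]
gripper_width: 0.462
grasp_force: 61.2
```

>>> play_rows([
  [0,0,-0.01],
  [0,0,-0.003],
  [0,0,0],
  [0,0,0],
], turn=[0,0,0,0])

```text
time: 58.12
tool_pos: [0.6626, 0.168, 0.0337]
tool_rot: [0.0, 0.743, 0.669, 0.0]
contact_force: [0.6, 0.3, -1.2]
gripper_width: 0.458
grasp_force: 61.2
```

Release, back off over the free desk, and look at G1, G2 and the jars.

>>> play_rows([
  [0,0,-0.001],
  [0,0,0],
  [0,0,0],
], turn=[0,0,0], hand=0.05)

```text
time: 58.5
tool_pos: [0.6623, 0.1679, 0.0323]
tool_rot: [0.0, 0.743, 0.669, 0.0]
contact_force: [0.1, 0.3, 0.7]
gripper_width: 0.586
grasp_force: 0.0
```

>>> play_rows([
  [0,0,0],
  [0,0,0.03],
  [0,0,0.05],
  [0,-0.04,0.05],
  [0,-0.05,0.04],
  [0,-0.05,0.02],
  [0,0,0],
  [0,0,0],
], turn=[0,0,0,0,0,0,0,0], hand=0.0854)

```text
time: 59.5
tool_pos: [0.6619, 0.0302, 0.2194]
tool_rot: [-0.0, 0.743, 0.669, -0.0]
contact_force: [-0.6, 0.3, -0.2]
gripper_width: 0.998
grasp_force: 0.0
```

```bash
python3 - <<'E'
from fit import *
s=state();print(s["tool_pos"],s["time"])
for c in("scene","side","wrist"): fit(c,.6645,.168,np.radians(84.5),-1,.004,c+"f4")
fit("wrist",.643,.01,np.radians(84.5),1,.004,"wf5")
meas("wrist",(("jar_1",.046),("glue_1",.044)))
E
```

```text
[0.66190322 0.03022882 0.2194368 ] 59.5
scene 0.77 [301. 190.] [300. 191.] [(np.float64(0.906), 85, np.float64(0.0), 0), (np.float64(0.882), 80, np.float64(-0.005), 0), (np.float64(0.878), 95, np.float64(0.0), 0), (np.float64(0.876), 85, np.float64(-0.005), 0)]
side 0.73 [249. 171.] [251. 169.] [(np.float64(0.856), 80, np.float64(-0.01), 0), (np.float64(0.854), 75, np.float64(-0.01), 0), (np.float64(0.843), 15, np.float64(-0.01), 0), (np.float64(0.842), 70, np.float64(-0.015), 0)]
wrist 0.79 [237.  42.] [242.  41.] [(np.float64(0.894), 85, np.float64(-0.005), 0), (np.float64(0.891), 75, np.float64(0.0), 0), (np.float64(0.889), 90, np.float64(-0.005), 0), (np.float64(0.88), 70, np.float64(0.0), 0)]
wrist 0.96 [241. 187.] [238. 192.] [(np.float64(0.852), 30, np.float64(0.01), 0.006), (np.float64(0.852), 35, np.float64(0.01), 0.006), (np.float64(0.844), 0, np.float64(0.005), 0.006), (np.float64(0.84), 40, np.float64(0.01), 0.006)]
jar_1 0.95 [250. 235.] 1042 ctr [ 0.648 -0.042] size [0.048 0.038] ang 84.7
jar_1 0.8 [337. 214.] 1170 ctr [ 0.757 -0.026] size [0.037 0.053] ang 40.3
jar_1 0.75 [238. 127.] 1063 ctr [0.654 0.085] size [0.037 0.037] ang 84.1
glue_1 0.96 [241. 187.] 2120 ctr [0.647 0.019] size [0.077 0.041] ang 86.7
glue_1 0.96 [242. 284.] 1741 ctr [ 0.635 -0.106] size [0.085 0.039] ang 84.4
glue_1 0.67 [238.  41.] 2246 ctr [0.663 0.166] size [0.048 0.042] ang 82.7
```

>>> play_rows([
  [-0.016,-0.018,-0.03],
  [0,0,-0.06],
  [0,0,-0.06],
  [0,0,-0.04],
  [0,0,-0.016],
  [0,0,0],
  [0,0,0],
], turn=[0,0,0,0,0,0,0])

```text
time: 60.88
tool_pos: [0.6482, 0.0119, 0.0167]
tool_rot: [0.002, 0.743, 0.669, 0.001]
contact_force: [0.3, -0.4, 0.3]
gripper_width: 1.002
grasp_force: 0.0
```

>>> play_rows([
  [0,0,0],
  [0,0,0],
  [0,0,0],
  [0,0,0],
  [0,0,0],
  [0,0,0.02],
  [0,0,0.04],
  [0,0,0.02],
], turn=[0,0,0,0,0,0,0,0], hand=0.03)

```text
time: 61.88
tool_pos: [0.6473, 0.012, 0.097]
tool_rot: [0.001, 0.743, 0.669, 0.001]
contact_force: [0.1, -0.2, -0.2]
gripper_width: 0.458
grasp_force: 61.1
```

>>> play_rows([
  [-0.03,0,0],
  [-0.04,0,0],
  [-0.026,0,0],
  [0,0,0],
  [0,0,-0.04],
  [0,0,-0.03],
  [0,0,-0.008],
  [0,0,0],
], turn=[0,0,0,0,0,0,0,0])

```text
time: 62.88
tool_pos: [0.5508, 0.012, 0.016]
tool_rot: [-0.0, 0.743, 0.669, -0.0]
contact_force: [-0.1, 0.4, -0.4]
gripper_width: 0.457
grasp_force: 61.1
```

>>> play_rows([
  [0,0,-0.003],
  [0,0,0],
  [0,0,0],
], turn=[0,0,0])

```text
time: 63.25
tool_pos: [0.5507, 0.012, 0.0137]
tool_rot: [0.0, 0.743, 0.669, 0.0]
contact_force: [-0.3, -0.4, -1.2]
gripper_width: 0.462
grasp_force: 61.1
```

>>> play_rows([
  [0,0,-0.001],
  [0,0,0],
  [0,0,0],
  [0,0,0.05],
  [0,-0.01,0.06],
  [0,-0.02,0.06],
  [0,0,0],
  [0,0,0],
], turn=[0,0,0,0,0,0,0,0], hand=0.0854)

```text
time: 64.25
tool_pos: [0.55, -0.0177, 0.181]
tool_rot: [-0.0, 0.743, 0.669, 0.0]
contact_force: [-0.8, -0.4, -0.6]
gripper_width: 1.0
grasp_force: 0.0
```

```bash
cat > cap.py <<'E'
from fit import *
def edges(y0,x0,sgn,zf=0):
    C,im=shot("wrist","we%d"%(state()["time"]*100));ds=trace("wrist","glue_1");p=px(C,[[x0,y0,.03]])[0]
    d=min(ds,key=lambda d:np.hypot(*(np.array(d["location"])-p)));m=np.argwhere(d["region"])
    r0,r1=m[:,0].min(),m[:,0].max();W=[int((m[:,0]==r).sum()) for r in range(r0,r1+1)]
    print(round(d["p"],2),np.round(d["location"]),"rows",r0,r1,W)
    # body rows = wide rows
    wide=[r0+i for i,v in enumerate(W) if v>.75*np.median(W)]
    for r in(r0,wide[0],wide[-1],r1):
        c=m[m[:,0]==r,1].mean();print(r,c,"z.04",w(C,[[c,r]],zf+.04)[0][:2].round(4),"z.03",w(C,[[c,r]],zf+.03)[0][:2].round(4),"z0",w(C,[[c,r]],zf)[0][:2].round(4))
E
python3 -c "
from cap import *
print(state()['tool_pos']);edges(.012,.551,1)"
```

```text
[ 0.54997269 -0.01772571  0.18102814]
0.78 [253. 149.] rows 109 184 [16, 18, 20, 20, 20, 20, 20, 20, 20, 20, 20, 20, 21, 27, 35, 38, 40, 40, 41, 41, 41, 41, 41, 41, 41, 40, 40, 40, 40, 40, 40, 40, 40, 40, 40, 40, 40, 40, 40, 40, 40, 40, 41, 41, 41, 41, 41, 41, 41, 41, 41, 40, 40, 40, 40, 40, 40, 40, 40, 41, 41, 41, 41, 40, 39, 39, 39, 39, 40, 40, 40, 40, 39, 37, 36, 8]
109 250.5 z.04 [0.5557 0.0527] z.03 [0.5556 0.0526] z0 [0.5553 0.0525]
123 251.0 z.04 [0.5548 0.0399] z.03 [0.5547 0.0394] z0 [0.5543 0.038 ]
183 251.5 z.04 [ 0.5491 -0.0186] z.03 [ 0.5488 -0.0212] z0 [ 0.5478 -0.0288]
184 239.5 z.04 [ 0.537  -0.0184] z.03 [ 0.5362 -0.0209] z0 [ 0.534  -0.0286]
```

>>> play_rows([
  [0.003,0.036,0],
  [0.0025,0.036,-0.02],
  [0,0,-0.05],
  [0,0,-0.05],
  [0,0,-0.035],
  [0,0,-0.011],
  [0,0,0],
  [0,0,0],
], turn=[0,0,0,0,0,0,0,0])

```text
time: 65.35
tool_pos: [0.5571, 0.0543, 0.0169]
tool_rot: [0.001, 0.743, 0.669, 0.001]
contact_force: [1.6, -0.2, -0.9]
gripper_width: 0.999
grasp_force: 0.0
```

>>> play_rows([
  [0,0,0],
  [0,0,0],
  [0,0,0],
  [0,0,0],
  [0,0,0],
  [0,0,0],
  [0,0,0],
  [0,0,0],
], turn=[0,0,0,0,0,0,0,0], hand=0.0192)

```text
time: 66.35
tool_pos: [0.5558, 0.0543, 0.0154]
tool_rot: [-0.0, 0.743, 0.669, 0.0]
contact_force: [-1.8, 0.8, 2.9]
gripper_width: 0.228
grasp_force: 7.2
```

>>> play_rows([
  [-0.0005,-0.0045,0.0114],
  [-0.0006,-0.0064,0.0105],
  [-0.0008,-0.0081,0.0092],
  [-0.001,-0.0096,0.0076],
  [0,0,0],
  [-0.001,-0.0108,0.0059],
  [-0.0012,-0.0117,0.0039],
  [0,0,0],
], turn=[0,0,0,0,0,0,0,0])

```text
time: 67.35
tool_pos: [0.5508, 0.0023, 0.0641]
tool_rot: [0.0, 0.744, 0.669, 0.0]
contact_force: [-0.2, 0.5, -0.1]
gripper_width: 0.226
grasp_force: 7.0
```

```bash
python3 - <<'E'
from fit import *
s=state();x,y,z=s["tool_pos"];print(x,y,z,s["grasp_force"],s["contact_force"])
for c in("scene","wrist"): fit(c,x,y-.02,np.radians(84),1,0,c+"f6")
E
```

```text
0.5507776433010324 0.00226844186150391 0.06410112309842995 7.005056664347649 [-0.17329379  0.45700976 -0.1093739 ]
scene 0.64 [216. 197.] [221. 199.] [(np.float64(0.887), 60, np.float64(-0.01), -0.006), (np.float64(0.877), 65, np.float64(-0.01), -0.006), (np.float64(0.875), 50, np.float64(-0.01), -0.006), (np.float64(0.869), 50, np.float64(-0.005), -0.006)]
wrist 0.94 [255. 284.] [256. 255.] [(np.float64(0.585), 45, np.float64(-0.015), 0), (np.float64(0.58), 40, np.float64(-0.015), 0), (np.float64(0.573), 70, np.float64(-0.01), 0), (np.float64(0.57), 45, np.float64(-0.015), -0.006)]
```

Tilting as planned (~60°). Finish the arc.

>>> play_rows([
  [-0.0012,-0.0121,0.0018],
  [-0.0012,-0.0123,-0.0004],
  [-0.0012,-0.012,-0.0024],
  [0,0,0],
  [0,0,0],
], turn=[0,0,0,0,0])

```text
time: 68.18
tool_pos: [0.5469, -0.0333, 0.0626]
tool_rot: [-0.0, 0.743, 0.669, 0.0]
contact_force: [-0.1, 0.4, -1.0]
gripper_width: 0.226
grasp_force: 7.0
```

```bash
python3 - <<'E'
from fit import *
s=state();x,y,z=s["tool_pos"];print(x,y,z,s["grasp_force"],s["contact_force"])
for c in("scene","side"): fit(c,x,y,np.radians(84),1,0,c+"f7")
E
```

```text
0.546865176966929 -0.033318395187804564 0.06261018884909077 6.996559649705887 [-0.13319589  0.42840696 -0.95970833]
scene 0.92 [206. 203.] [216. 200.] [(np.float64(0.832), 40, np.float64(-0.025), 0), (np.float64(0.815), 75, np.float64(-0.03), 0), (np.float64(0.815), 45, np.float64(-0.025), 0), (np.float64(0.812), 50, np.float64(-0.025), 0)]
side 0.54 [245. 232.] [241. 223.] [(np.float64(0.879), 20, np.float64(-0.025), 0.006), (np.float64(0.874), 0, np.float64(-0.015), 0.006), (np.float64(0.871), 80, np.float64(-0.03), 0.006), (np.float64(0.868), 10, np.float64(-0.02), 0.006)]
```

>>> play_rows([
  [0,0,0],
  [0,0,0],
], turn=[0,0], hand=0.0194)

```text
time: 68.62
tool_pos: [0.547, -0.0331, 0.0628]
tool_rot: [0.0, 0.743, 0.669, 0.0]
contact_force: [-0.4, -0.4, -0.7]
gripper_width: 0.231
grasp_force: 5.9
```

>>> play_rows([
  [0,0,0],
  [0,0,0],
], turn=[0,0], hand=0.0196)

```text
time: 68.88
tool_pos: [0.5471, -0.0332, 0.0629]
tool_rot: [0.0, 0.743, 0.669, 0.0]
contact_force: [0.1, 0.1, 0.1]
gripper_width: 0.23
grasp_force: 3.6
```

```bash
python3 - <<'E'
from fit import *
s=state();x,y,z=s["tool_pos"];print(x,y,z,s["grasp_force"],s["contact_force"])
for c in("scene",): fit(c,x,y-.02,np.radians(84),1,0,c+"f8")
fit("wrist",x,y-.02,np.radians(84),1,0,"wf8")
E
```

```text
0.5471114508140351 -0.033204681095810665 0.06290783817326011 3.555784821510315 [0.08984077 0.11069791 0.14059079]
scene 0.88 [208. 204.] [210. 203.] [(np.float64(0.84), 50, np.float64(-0.005), 0), (np.float64(0.835), 35, np.float64(-0.005), 0), (np.float64(0.834), 45, np.float64(-0.005), 0), (np.float64(0.834), 40, np.float64(-0.005), 0)]
wrist 0.78 [255. 268.] [255. 255.] [(np.float64(0.518), 55, np.float64(-0.005), 0), (np.float64(0.51), 55, np.float64(-0.005), -0.006), (np.float64(0.505), 55, np.float64(-0.005), 0.006), (np.float64(0.504), 65, np.float64(0.0), -0.006)]
```

>>> play_rows([
  [0,-0.004,0.004],
  [0,-0.004,0.003],
  [0,0,0],
  [0,0,0],
], turn=[0,0,0,0])

```text
time: 69.58
tool_pos: [0.5469, -0.0413, 0.0697]
tool_rot: [-0.0, 0.743, 0.669, -0.0]
contact_force: [0.1, -0.3, -1.8]
gripper_width: 0.228
grasp_force: 3.3
```

```bash
python3 - <<'E'
from fit import *
s=state();x,y,z=s["tool_pos"];print(x,y,z,s["grasp_force"],s["contact_force"])
for c in("scene","side"): fit(c,x,y-.01,np.radians(84),1,0,c+"f9")
fit("wrist",x,y-.01,np.radians(84),1,0,"wf9")
E
```

```text
0.5469026068687443 -0.041298035152208215 0.06968025811018666 3.2984621822834015 [ 0.05337643 -0.25841091 -1.77552155]
scene 0.64 [211. 204.] [211. 203.] [(np.float64(0.838), 80, np.float64(-0.005), 0.006), (np.float64(0.835), 95, np.float64(-0.005), 0), (np.float64(0.835), 90, np.float64(0.0), -0.006), (np.float64(0.829), 80, np.float64(0.0), 0)]
side 0.58 [280. 239.] [243. 227.] [(np.float64(0.0), 135, np.float64(0.03), 0.006), (np.float64(0.0), 135, np.float64(0.03), 0), (np.float64(0.0), 135, np.float64(0.03), -0.006), (np.float64(0.0), 135, np.float64(0.025), 0.006)]
wrist 0.92 [254. 236.] [254. 237.] [(np.float64(0.61), 50, np.float64(-0.005), 0), (np.float64(0.61), 75, np.float64(0.0), 0), (np.float64(0.609), 55, np.float64(-0.005), 0), (np.float64(0.588), 80, np.float64(0.0), 0)]
```

>>> play_rows([
  [0,-0.002,-0.003],
  [0,-0.003,-0.003],
  [0,-0.003,-0.002],
  [0,0,0],
  [0,0,0],
], turn=[0,0,0,0,0])

```text
time: 70.5
tool_pos: [0.5479, -0.05, 0.0632]
tool_rot: [0.001, 0.743, 0.669, 0.0]
contact_force: [-1.8, -1.4, 6.4]
gripper_width: 0.229
grasp_force: 5.1
```

```bash
python3 - <<'E'
from fit import *
s=state();x,y,z=s["tool_pos"];print(x,y,z,s["grasp_force"],s["contact_force"])
for c in("scene","wrist"): fit(c,x,y-.01,np.radians(84),1,0,c+"f10")
E
```

```text
0.5478842232303314 -0.04999401386033228 0.06321754264561485 5.137572661042213 [-1.81921896 -1.44557728  6.40897705]
scene 0.72 [208. 203.] [208. 205.] [(np.float64(0.807), 100, np.float64(-0.005), 0.006), (np.float64(0.795), 95, np.float64(0.0), 0), (np.float64(0.793), 90, np.float64(0.0), 0), (np.float64(0.791), 100, np.float64(-0.005), 0)]
wrist 0.74 [253. 229.] [253. 241.] [(np.float64(0.66), 45, np.float64(0.0), 0), (np.float64(0.641), 80, np.float64(0.005), 0), (np.float64(0.638), 40, np.float64(0.0), 0), (np.float64(0.63), 85, np.float64(0.0), 0)]
```

>>> play_rows([
  [0,0,0],
  [0,0,0],
  [0,0,0],
], turn=[0,0,0], hand=0.026)

```text
time: 71.08
tool_pos: [0.5467, -0.0491, 0.0614]
tool_rot: [-0.0, 0.743, 0.669, -0.0]
contact_force: [0.0, 0.3, 0.4]
gripper_width: 0.303
grasp_force: 0.0
```

>>> play_rows([
  [0,0,0.02],
  [0,-0.01,0.04],
  [0,-0.02,0.05],
  [0,-0.02,0.03],
  [0,0,0],
], turn=[0,0,0,0,0], hand=0.0854)

```text
time: 71.7
tool_pos: [0.5492, -0.1008, 0.2071]
tool_rot: [0.004, 0.744, 0.669, 0.002]
contact_force: [-1.0, 0.9, -0.6]
gripper_width: 1.005
grasp_force: 0.0
```

```bash
python3 - <<'E'
from fit import *
s=state();print(s["tool_pos"])
for c in("scene","side","wrist"): fit(c,.548,-.055,np.radians(84),1,0,c+"f11")
E
```

```text
[ 0.549172   -0.10078232  0.2070586 ]
scene 0.6 [208. 205.] [210. 204.] [(np.float64(0.845), 95, np.float64(-0.01), 0.006), (np.float64(0.844), 95, np.float64(-0.01), 0), (np.float64(0.841), 95, np.float64(-0.005), -0.006), (np.float64(0.84), 100, np.float64(-0.01), 0)]
side 0.67 [242. 234.] [244. 228.] [(np.float64(0.858), 105, np.float64(-0.015), 0), (np.float64(0.834), 100, np.float64(-0.015), 0), (np.float64(0.83), 95, np.float64(-0.01), 0), (np.float64(0.825), 90, np.float64(-0.01), 0)]
wrist 0.82 [249. 143.] [250. 136.] [(np.float64(0.905), 80, np.float64(-0.01), 0), (np.float64(0.9), 75, np.float64(-0.01), 0), (np.float64(0.873), 90, np.float64(-0.005), 0), (np.float64(0.851), 85, np.float64(-0.005), 0)]
```

>>> play_rows([
  [0,0.02,-0.02],
  [0,0.019,-0.02],
  [0,0,-0.05],
  [0,0,-0.05],
  [0,0,-0.03],
  [0,0,-0.009],
  [0,0,0],
  [0,0,0],
], turn=[0,0,0,0,0,0,0,0])

```text
time: 73.0
tool_pos: [0.5483, -0.0602, 0.0243]
tool_rot: [0.001, 0.743, 0.669, 0.001]
contact_force: [0.8, -0.8, 0.4]
gripper_width: 0.999
grasp_force: 0.0
```

>>> play_rows([
  [0,0,0],
  [0,0,0],
  [0,0,0],
  [0,0,0],
  [0,0,0],
  [0,0,0.03],
  [0,0,0.04],
  [0,0,0],
], turn=[0,0,0,0,0,0,0,0], hand=0.03)

```text
time: 74.0
tool_pos: [0.5492, -0.0607, 0.0959]
tool_rot: [0.003, 0.743, 0.669, 0.002]
contact_force: [0.8, -0.3, -0.5]
gripper_width: 0.463
grasp_force: 60.9
```

>>> play_rows([
  [0,0.042,0],
  [0,0.041,0],
  [0.034,0,0],
  [0.034,0,0],
  [0.034,0,0],
  [0,0,0],
  [0,0,-0.03],
  [0,0,-0.02],
], turn=[0,0,0,0,0,0,0,0])

```text
time: 75.0
tool_pos: [0.6465, 0.0229, 0.0397]
tool_rot: [-0.002, 0.743, 0.669, -0.002]
contact_force: [-0.9, -0.2, -1.4]
gripper_width: 0.459
grasp_force: 61.1
```

>>> play_rows([
  [0,0,-0.01],
  [0,0,-0.003],
  [0,0,0],
  [0,0,0],
], turn=[0,0,0,0])

```text
time: 75.5
tool_pos: [0.6498, 0.0227, 0.0309]
tool_rot: [0.001, 0.743, 0.669, 0.001]
contact_force: [-0.4, -0.1, -0.1]
gripper_width: 0.463
grasp_force: 61.1
```

>>> play_rows([
  [0,0,-0.002],
  [0,0,0],
  [0,0,0],
], turn=[0,0,0], hand=0.052)

```text
time: 75.88
tool_pos: [0.6491, 0.0228, 0.0279]
tool_rot: [0.0, 0.743, 0.669, 0.0]
contact_force: [0.1, 0.1, -0.5]
gripper_width: 0.611
grasp_force: 0.0
```

>>> play_rows([
  [0,0,0],
  [0,0,0.03],
  [0,0,0.05],
  [0,-0.05,0.05],
  [0,-0.05,0.04],
  [0,-0.05,0.01],
  [0,-0.02,0],
  [0,0,0],
], turn=[0,0,0,0,0,0,0,0], hand=0.0854)

```text
time: 76.88
tool_pos: [0.6484, -0.1408, 0.1999]
tool_rot: [-0.001, 0.744, 0.668, -0.0]
contact_force: [-0.3, 1.2, -0.9]
gripper_width: 1.0
grasp_force: 0.0
```

```bash
python3 - <<'E'
from cap import *
s=state();print(s["tool_pos"],s["time"])
for c in("scene","side","wrist"): fit(c,.650,.0225,np.radians(84.5),1,.004,c+"f12")
edges(-.11,.633,1,.004)
meas("wrist",(("jar_1",.046),))
E
```

```text
[ 0.64844007 -0.14078607  0.19985636] 76.875
scene 0.83 [255. 207.] [257. 211.] [(np.float64(0.902), 90, np.float64(0.0), 0), (np.float64(0.889), 95, np.float64(-0.005), 0.006), (np.float64(0.882), 100, np.float64(-0.005), 0.006), (np.float64(0.859), 100, np.float64(-0.005), 0)]
side 0.55 [263. 205.] [264. 200.] [(np.float64(0.672), 100, np.float64(-0.01), 0), (np.float64(0.657), 105, np.float64(-0.01), 0), (np.float64(0.647), 110, np.float64(-0.015), 0), (np.float64(0.645), 110, np.float64(-0.02), 0)]
wrist 0.79 [238.  18.] [236.   9.] [(np.float64(0.955), 5, np.float64(0.015), 0), (np.float64(0.934), 65, np.float64(0.01), 0), (np.float64(0.932), 40, np.float64(0.015), 0), (np.float64(0.932), 35, np.float64(0.015), 0)]
0.94 [234. 159.] rows 119 190 [18, 19, 19, 19, 19, 19, 19, 19, 19, 19, 19, 20, 30, 34, 36, 37, 38, 39, 39, 39, 39, 39, 38, 38, 38, 38, 38, 38, 39, 39, 39, 39, 40, 40, 40, 39, 39, 39, 39, 39, 39, 39, 39, 39, 39, 39, 39, 39, 39, 39, 39, 40, 40, 39, 39, 39, 39, 39, 38, 38, 38, 38, 38, 38, 37, 37, 37, 37, 37, 36, 35, 3]
119 236.5 z.04 [ 0.6392 -0.0764] z.03 [ 0.6386 -0.0767] z0 [ 0.6369 -0.0776]
131 237.5 z.04 [ 0.6389 -0.0881] z.03 [ 0.6383 -0.0888] z0 [ 0.6364 -0.091 ]
189 237.0 z.04 [ 0.6313 -0.1484] z.03 [ 0.6304 -0.1511] z0 [ 0.6278 -0.1593]
190 223.0 z.04 [ 0.6163 -0.148 ] z.03 [ 0.6149 -0.1507] z0 [ 0.6108 -0.1588]
jar_1 0.77 [244.  88.] 1377 ctr [ 0.648 -0.049] size [0.037 0.038] ang 84.1
jar_1 0.74 [355.  65.] 1783 ctr [ 0.756 -0.038] size [0.048 0.038] ang 23.9
jar_1 0.61 [373. 141.] 1556 ctr [ 0.778 -0.114] size [0.038 0.051] ang 63.0
```

>>> play_rows([
  [-0.0125,0.022,-0.03],
  [0,0,-0.06],
  [0,0,-0.05],
  [0,0,-0.03],
  [0,0,-0.014],
  [0,0,0],
  [0,0,0],
], turn=[0,0,0,0,0,0,0])

```text
time: 78.2
tool_pos: [0.638, -0.1186, 0.0191]
tool_rot: [0.001, 0.743, 0.669, 0.001]
contact_force: [-0.1, -0.0, 0.3]
gripper_width: 1.002
grasp_force: 0.0
```

>>> play_rows([
  [0,0,0],
  [0,0,0],
  [0,0,0],
  [0,0,0],
  [0,0,0],
  [0,0,0.02],
  [0,0,0.04],
  [0,0,0.02],
], turn=[0,0,0,0,0,0,0,0], hand=0.03)

```text
time: 79.2
tool_pos: [0.6376, -0.1185, 0.1]
tool_rot: [0.002, 0.743, 0.669, 0.001]
contact_force: [0.1, -0.0, -1.0]
gripper_width: 0.456
grasp_force: 62.5
```

>>> play_rows([
  [-0.04,0,0],
  [-0.045,0,0],
  [0,0.044,0],
  [0,0.044,0],
  [0,0.044,0],
  [0,0,-0.04],
  [0,0,-0.03],
  [0,0,0],
], turn=[0,0,0,0,0,0,0,0])

```text
time: 80.2
tool_pos: [0.5485, 0.0143, 0.0241]
tool_rot: [-0.003, 0.743, 0.669, -0.002]
contact_force: [-0.1, -0.0, -1.4]
gripper_width: 0.462
grasp_force: 62.4
```

>>> play_rows([
  [0,0,-0.007],
  [0,0,-0.004],
  [0,0,0],
  [0,0,0],
], turn=[0,0,0,0])

```text
time: 80.7
tool_pos: [0.5519, 0.0137, 0.0166]
tool_rot: [0.0, 0.743, 0.669, 0.0]
contact_force: [-0.6, -0.4, -0.6]
gripper_width: 0.459
grasp_force: 62.4
```

>>> play_rows([
  [0,0,-0.001],
  [0,0,0],
  [0,0,0],
  [0,0,0.05],
  [0,-0.01,0.06],
  [0,-0.02,0.06],
  [0,0,0],
  [0,0,0],
], turn=[0,0,0,0,0,0,0,0], hand=0.0854)

```text
time: 81.7
tool_pos: [0.5513, -0.016, 0.1841]
tool_rot: [-0.0, 0.743, 0.669, 0.0]
contact_force: [-0.1, -0.7, 0.2]
gripper_width: 1.001
grasp_force: 0.0
```

```bash
python3 -c "
from cap import *
print(state()['tool_pos']);edges(.014,.551,1)"
```

```text
[ 0.55130454 -0.01596437  0.18409016]
0.86 [251. 151.] rows 109 183 [18, 19, 20, 20, 20, 19, 19, 19, 19, 19, 19, 19, 21, 32, 35, 38, 39, 40, 41, 41, 41, 41, 41, 41, 41, 41, 41, 41, 41, 41, 41, 41, 41, 41, 41, 41, 41, 41, 41, 41, 41, 41, 41, 41, 41, 41, 41, 41, 41, 41, 41, 41, 41, 41, 41, 41, 41, 41, 40, 40, 40, 40, 40, 40, 39, 39, 39, 39, 39, 39, 39, 39, 38, 37, 30]
109 250.5 z.04 [0.557  0.0544] z.03 [0.5569 0.0544] z0 [0.5566 0.0543]
122 251.5 z.04 [0.5567 0.0424] z.03 [0.5566 0.042 ] z0 [0.5563 0.0406]
182 251.0 z.04 [ 0.5499 -0.0165] z.03 [ 0.5496 -0.019 ] z0 [ 0.5486 -0.0266]
183 250.7 z.04 [ 0.5495 -0.0175] z.03 [ 0.5492 -0.0201] z0 [ 0.5481 -0.0278]
```

>>> play_rows([
  [0.003,0.036,0],
  [0.0025,0.036,-0.02],
  [0,0,-0.05],
  [0,0,-0.05],
  [0,0,-0.035],
  [0,0,-0.014],
  [0,0,0],
  [0,0,0],
], turn=[0,0,0,0,0,0,0,0])

```text
time: 82.8
tool_pos: [0.5583, 0.056, 0.0169]
tool_rot: [0.001, 0.743, 0.669, 0.001]
contact_force: [0.3, -0.1, -0.2]
gripper_width: 0.997
grasp_force: 0.0
```

>>> play_rows([
  [0,0,0],
  [0,0,0],
  [0,0,0],
  [0,0,0],
  [0,0,0],
  [0,0,0],
  [0,0,0],
  [0,0,0],
], turn=[0,0,0,0,0,0,0,0], hand=0.0194)

```text
time: 83.8
tool_pos: [0.5571, 0.0561, 0.0154]
tool_rot: [0.0, 0.743, 0.669, 0.0]
contact_force: [-0.6, -0.2, 2.9]
gripper_width: 0.229
grasp_force: 5.1
```

>>> play_rows([
  [-0.0005,-0.0045,0.0114],
  [-0.0006,-0.0064,0.0105],
  [-0.0008,-0.0081,0.0092],
  [-0.001,-0.0096,0.0076],
  [0,0,0],
  [-0.001,-0.0108,0.0059],
  [-0.0012,-0.0117,0.0039],
  [0,0,0],
], turn=[0,0,0,0,0,0,0,0])

```text
time: 84.8
tool_pos: [0.5523, 0.004, 0.0645]
tool_rot: [0.0, 0.744, 0.669, 0.0]
contact_force: [-0.3, 1.4, 4.6]
gripper_width: 0.231
grasp_force: 5.8
```

>>> play_rows([
  [-0.0012,-0.012,0.004],
  [-0.0012,-0.012,0.003],
  [0,0,0],
], turn=[0,0,0])

```text
time: 85.18
tool_pos: [0.549, -0.0201, 0.0703]
tool_rot: [-0.0, 0.744, 0.669, -0.0]
contact_force: [0.7, 0.5, -1.1]
gripper_width: 0.228
grasp_force: 5.4
```

>>> play_rows([
  [0,0,0],
  [0,0,0],
  [0,0,0],
], turn=[0,0,0], hand=0.0196)

```text
time: 85.55
tool_pos: [0.5494, -0.0188, 0.0706]
tool_rot: [-0.0, 0.743, 0.669, -0.0]
contact_force: [0.5, -0.4, -2.0]
gripper_width: 0.232
grasp_force: 3.9
```

```bash
python3 - <<'E'
from fit import *
s=state();x,y,z=s["tool_pos"];print(x,y,z,s["grasp_force"],s["contact_force"])
for c in("scene","wrist"): fit(c,x,y-.01,np.radians(84),1,0,c+"f13")
E
```

```text
0.5493833421052916 -0.018806384847025164 0.07060405285164711 3.9131902903318405 [ 0.48959646 -0.44386763 -2.0366091 ]
scene 0.87 [214. 202.] [218. 200.] [(np.float64(0.852), 85, np.float64(-0.005), -0.006), (np.float64(0.851), 80, np.float64(-0.005), -0.006), (np.float64(0.843), 75, np.float64(-0.005), -0.006), (np.float64(0.825), 80, np.float64(-0.01), 0)]
wrist 0.68 [252. 256.] [253. 235.] [(np.float64(0.568), 65, np.float64(-0.01), 0), (np.float64(0.555), 60, np.float64(-0.01), 0), (np.float64(0.555), 65, np.float64(-0.01), 0.006), (np.float64(0.549), 50, np.float64(-0.015), 0)]
```

>>> play_rows([
  [0,0,0.001],
  [0,0,0],
  [0,0,0],
], turn=[0,0,0], hand=0.0197)

```text
time: 86.12
tool_pos: [0.5495, -0.0191, 0.0718]
tool_rot: [0.0, 0.743, 0.669, 0.0]
contact_force: [-0.1, 0.3, -0.5]
gripper_width: 0.231
grasp_force: 2.6
```

```bash
python3 - <<'E'
from fit import *
s=state();x,y,z=s["tool_pos"];print(x,y,z,s["grasp_force"],s["contact_force"])
for c in("scene","wrist"): fit(c,x,y-.01,np.radians(84),1,0,c+"f14")
E
```

```text
0.5494862282204684 -0.019053263014894104 0.07178229724345736 2.5815877318382263 [-0.13935062  0.25014049 -0.46935579]
scene 0.73 [215. 200.] [218. 200.] [(np.float64(0.8), 95, np.float64(0.0), -0.006), (np.float64(0.775), 90, np.float64(0.0), -0.006), (np.float64(0.767), 100, np.float64(-0.005), 0), (np.float64(0.764), 100, np.float64(0.0), -0.006)]
wrist 0.57 [254. 234.] [254. 235.] [(np.float64(0.646), 80, np.float64(0.0), 0), (np.float64(0.631), 45, np.float64(-0.005), 0), (np.float64(0.63), 50, np.float64(-0.005), 0), (np.float64(0.628), 75, np.float64(0.0), 0)]
```

Swung to near upright. Lower with a slight drag, then release.

>>> play_rows([
  [0,-0.002,-0.003],
  [0,-0.003,-0.003],
  [0,-0.003,-0.003],
  [0,0,0],
  [0,0,0],
], turn=[0,0,0,0,0])

```text
time: 86.95
tool_pos: [0.5498, -0.0274, 0.0633]
tool_rot: [0.0, 0.743, 0.669, 0.0]
contact_force: [-0.8, -0.4, 5.5]
gripper_width: 0.227
grasp_force: 3.6
```

```bash
python3 - <<'E'
from fit import *
s=state();x,y,z=s["tool_pos"];print(x,y,z,s["grasp_force"],s["contact_force"])
for c in("scene","wrist"): fit(c,x,y-.01,np.radians(84),1,0,c+"f15")
E
```

```text
0.5498410319853867 -0.02738197867237089 0.06333467291306394 3.6257853358983994 [-0.79587946 -0.3673221   5.4679255 ]
scene 0.95 [213. 204.] [215. 201.] [(np.float64(0.821), 100, np.float64(-0.005), 0.006), (np.float64(0.801), 95, np.float64(0.0), 0), (np.float64(0.781), 105, np.float64(-0.005), 0.006), (np.float64(0.776), 85, np.float64(0.005), 0)]
wrist 0.58 [253. 232.] [254. 241.] [(np.float64(0.633), 80, np.float64(0.005), 0), (np.float64(0.619), 45, np.float64(0.0), 0), (np.float64(0.61), 50, np.float64(0.0), 0), (np.float64(0.605), 85, np.float64(0.005), 0)]
```

>>> play_rows([
  [0,0,0],
  [0,0,0],
  [0,0,0],
], turn=[0,0,0], hand=0.026)

```text
time: 87.52
tool_pos: [0.5491, -0.0269, 0.0622]
tool_rot: [-0.0, 0.743, 0.669, -0.0]
contact_force: [-0.2, -1.0, 0.1]
gripper_width: 0.304
grasp_force: 0.0
```

>>> play_rows([
  [0,0,0.02],
  [0,-0.01,0.04],
  [0,-0.02,0.05],
  [0,-0.02,0.03],
  [0,0,0],
], turn=[0,0,0,0,0], hand=0.0854)

```text
time: 88.15
tool_pos: [0.5517, -0.0786, 0.2081]
tool_rot: [0.004, 0.744, 0.668, 0.002]
contact_force: [-0.4, 0.3, -0.1]
gripper_width: 1.0
grasp_force: 0.0
```

```bash
python3 - <<'E'
from fit import *
s=state();print(s["tool_pos"])
for c in("scene","side","wrist"): fit(c,.550,-.035,np.radians(84),1,0,c+"f16")
E
```

```text
[ 0.55172277 -0.07858968  0.20813463]
scene 0.56 [216. 202.] [216. 201.] [(np.float64(0.864), 95, np.float64(-0.005), 0), (np.float64(0.837), 90, np.float64(-0.005), 0), (np.float64(0.832), 90, np.float64(-0.005), 0.006), (np.float64(0.828), 95, np.float64(-0.005), 0.006)]
side 0.75 [245. 225.] [242. 223.] [(np.float64(0.871), 100, np.float64(-0.01), 0), (np.float64(0.868), 95, np.float64(-0.005), 0), (np.float64(0.867), 95, np.float64(-0.01), 0), (np.float64(0.856), 105, np.float64(-0.01), 0)]
wrist 0.97 [247. 141.] [250. 138.] [(np.float64(0.922), 80, np.float64(-0.005), 0), (np.float64(0.902), 85, np.float64(-0.005), 0), (np.float64(0.892), 90, np.float64(-0.005), 0), (np.float64(0.869), 75, np.float64(-0.005), 0)]
```

>>> play_rows([
  [-0.001,0.02,-0.02],
  [0,0.019,-0.02],
  [0,0,-0.05],
  [0,0,-0.05],
  [0,0,-0.03],
  [0,0,-0.009],
  [0,0,0],
  [0,0,0],
], turn=[0,0,0,0,0,0,0,0])

```text
time: 89.45
tool_pos: [0.5498, -0.038, 0.0254]
tool_rot: [0.001, 0.743, 0.669, 0.001]
contact_force: [-0.0, 0.0, 1.1]
gripper_width: 0.998
grasp_force: 0.0
```

>>> play_rows([
  [0,0,0],
  [0,0,0],
  [0,0,0],
  [0,0,0],
  [0,0,0],
  [0,0,0.03],
  [0,0,0.04],
  [0,0,0],
], turn=[0,0,0,0,0,0,0,0], hand=0.03)

```text
time: 90.45
tool_pos: [0.5507, -0.0385, 0.0969]
tool_rot: [0.003, 0.743, 0.669, 0.002]
contact_force: [1.3, -0.4, -1.4]
gripper_width: 0.46
grasp_force: 61.0
```

>>> play_rows([
  [0,-0.043,0],
  [0,-0.043,0],
  [0.029,0,0],
  [0.029,0,0],
  [0.029,0,0],
  [0,0,0],
  [0,0,-0.03],
  [0,0,-0.02],
], turn=[0,0,0,0,0,0,0,0])

```text
time: 91.45
tool_pos: [0.6332, -0.1235, 0.0407]
tool_rot: [-0.002, 0.743, 0.669, -0.001]
contact_force: [-0.3, 0.2, -1.5]
gripper_width: 0.461
grasp_force: 61.1
```

>>> play_rows([
  [0,0,-0.01],
  [0,0,-0.003],
  [0,0,0],
  [0,0,0],
], turn=[0,0,0,0])

```text
time: 91.95
tool_pos: [0.6363, -0.1243, 0.032]
tool_rot: [0.001, 0.743, 0.669, 0.001]
contact_force: [0.4, 1.2, 0.3]
gripper_width: 0.462
grasp_force: 61.1
```

>>> play_rows([
  [0,0,-0.002],
  [0,0,0],
  [0,0,0],
], turn=[0,0,0], hand=0.052)

```text
time: 92.32
tool_pos: [0.6356, -0.1241, 0.029]
tool_rot: [0.0, 0.743, 0.669, 0.0]
contact_force: [-0.2, 0.1, -0.6]
gripper_width: 0.608
grasp_force: 0.0
```

>>> play_rows([
  [0,0,0],
  [0,0,0.03],
  [0,0,0.05],
  [0,0,0.06],
  [-0.03,0.03,0.06],
  [-0.05,0.03,0.02],
  [-0.05,0.03,0.01],
  [0,0,0],
], turn=[0,0,0,0,0,0,0,0], hand=0.0854)

```text
time: 93.32
tool_pos: [0.5079, -0.0369, 0.2509]
tool_rot: [0.001, 0.742, 0.67, 0.001]
contact_force: [0.0, -1.5, 0.2]
gripper_width: 1.001
grasp_force: 0.0
```

```bash
python3 - <<'E'
from fit import *
s=state();print(s["tool_pos"],s["time"])
for q in((.6366,-.124),(.650,.0225),(.6645,.166)):
    fit("scene",*q,np.radians(84.5),1,.004,"scf")
C,i1=shot("scene","sc20");C2,i2=shot("side","s20")
meas("side",(("note_b",.04),("case",.028)))
cv2.imwrite("pics/b20.png",np.hstack([cv2.resize(i1[80:330,60:360],(400,333),interpolation=3),cv2.resize(i2[110:360,150:450],(400,333),interpolation=3)])[:,:,::-1])
E
```

```text
[ 0.50788285 -0.03694542  0.25090378] 93.325
scene 0.81 [206. 232.] [208. 234.] [(np.float64(0.844), 95, np.float64(-0.005), 0.006), (np.float64(0.838), 100, np.float64(-0.005), 0), (np.float64(0.834), 100, np.float64(-0.005), 0.006), (np.float64(0.818), 95, np.float64(0.0), 0)]
scene 0.7 [257. 210.] [257. 211.] [(np.float64(0.899), 90, np.float64(0.0), 0), (np.float64(0.879), 95, np.float64(-0.005), 0.006), (np.float64(0.862), 95, np.float64(0.0), 0), (np.float64(0.861), 100, np.float64(-0.005), 0.006)]
scene 0.73 [302. 191.] [299. 192.] [(np.float64(0.875), 100, np.float64(-0.005), 0.006), (np.float64(0.868), 95, np.float64(-0.005), 0.006), (np.float64(0.858), 95, np.float64(0.0), 0), (np.float64(0.855), 90, np.float64(0.0), 0)]
note_b 0.66 [194. 175.] 386 ctr [0.468 0.213] size [0.06  0.108] ang 0.8
note_b 0.62 [242. 134.] 61 ctr [0.709 0.356] size [0.076 0.019] ang 68.8
note_b 0.6 [284. 234.] 319 ctr [ 0.636 -0.13 ] size [0.08  0.048] ang 65.8
note_b 0.43 [181. 180.] 106 ctr [0.449 0.192] size [0.064 0.092] ang 64.9
case 0.78 [239. 296.] 1492 ctr [ 0.459 -0.247] size [0.197 0.063] ang 81.3
case 0.7 [174. 141.] 377 ctr [0.464 0.426] size [0.054 0.154] ang 26.8
```

View pics/b20.png

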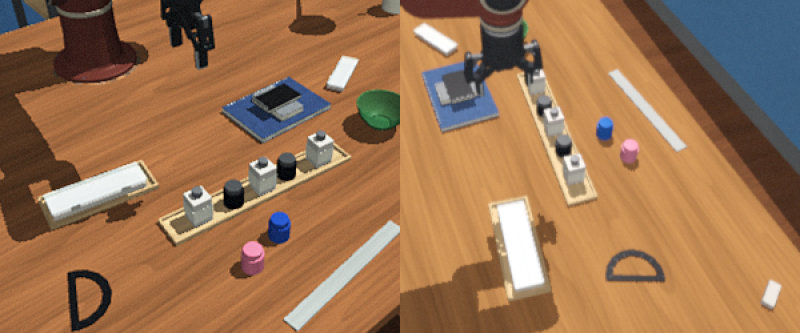

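The picture shows all three bottles upright in the lane with both jars standing between them. The case lies flat in the tray, the notebooks are stacked on the pad, and the bowl and protractor are where they were.

```bash
python3 -c "
from plant import *
print(job_done())"
```

```text
the job is handed in; nothing more can be done
None
```

The job is handed in at about 93 s of the 210 s limit: the case lies flat in the pen tray and the notebooks are stacked crosswise on the middle of the pad. All three glue bottles and both jars stand in the lane, and the bowl and protractor are undisturbed. No verdict was shown to me.

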